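# Fetch the honey from behind the spice jars

### The arm

A 6-joint arm with a two-finger parallel gripper is mounted at the origin on the work surface. World frame = base frame: x ahead of the robot, y to its left, z up, the work surface at z = 0. Lengths are in mm, angles in rad, forces in N, time in s.
With the tool pointing down it reaches from about 350 to 975 mm from the base axis. Payload 7.1 kg.
Tool frame: the origin (TCP) lies at the very end of the fingers, on their centre line; the grasp point (between the pads) lies 19 mm behind it; y points along the fingers, x is the direction in which the jaws open and shut, and the axes are right-handed (so a half turn about y gives the same grasp; the last joint's range is limited). The gripper opens to 88 mm and grips with 3 to 60 N. Pads are 20 mm wide; open, the fingers measure 115 mm over their backs; the gripper's body (75 mm by 178 mm) begins 61 mm behind the grasp point.
Start: joints at [-1.216, 0.423, 1.63, -0, 1.089, -0.019], TCP at [228.238, -581.818, 222.675] pointing down, gripper open.
Joint ranges: [-3, 3], [-0.9, 2.11], [0.09, 2.58], [-1.31, 4.45], [0.11, 2.69], [-2.54, 2.54]. Speed limits (rad/s): [2.39, 2.39, 3.01, 3.14, 3.14, 3.14].

### API

Orientations are given as a rotation vector (axis times angle).
In Python, from workcell import ctrl gives the robot as it stands. The module is installed in compiled form; this text tells all that it offers.
- The arm moves only by the tool jog_arm, never from a script. Its argument "steps" is a list of rows, each an object with "turn": the turn, a rotation vector about the world's x, y, z scaled (see below), a list of three; "dp": the shift along the world's x, y, z scaled (see below), a list of three; "claw": the opening, from 0 (shut) to 1 (fully open). In form: [{"turn": [wx, wy, wz], "dp": [x, y, z], "claw": claw}, ...]. A call has 1 to 12 rows; each row is the pose to reach, as a shift and turn from the pose measured when the call began, turning the shorter way round; what a row does not reach only later rows make up. The controller multiplies each number of a shift by 80 mm and each number of a turn by pi rad. A row lasts 1/12 s, in which the tool goes at most 41.7 mm and 7.16 degrees, less where a joint would pass 70% of its speed; a pose out of reach is approached as far as the arm can. A call with a number of a shift or a turn outside -1 to 1 is refused whole. A call with a gripper value outside its range is refused whole. The fingers move at their own pace and stop on an object; the grip force is fixed at half the most. Time passes only in rows, so rows that repeat a pose let the fingers close. It gives the time, the measured TCP pose, the force and the opening at its end, in the units of the state.
- ctrl.get_obs(): the state, without advancing time (a new reading comes with each control period).
- ctrl.get_image(name): name is "side" or "top"; returns a dict with "img" (420x560x3 uint8, red, green, blue), "range_z" (420x560 float32, mm along the optical axis (not along the pixel's ray), 0 where there is no reading), "fovy" (degrees; the focal length in pixels is half the picture's height over the tangent of half this angle, whatever the lens; pixels are square), "cx", "cy" (the principal point, pixels), "camera_from_world" (4x4, takes a point from world to camera coordinates). Camera axes: x right, y down, z forward; pixel columns grow to the right and rows downward; lengths in mm; the calibration is good to about 2 mm. A picture is of the moment at which its call begins.
- ctrl.close_job(): hands the job in, once; it reports no verdict.
The state is a dict: "t": time; "qpos": joint angles; "qvel": joint speeds; "joint_torque": joint torques, N m; "ee_pos": TCP position; "orientation": TCP orientation; "ft_force": force on the tool from outside, world axes, zero at the start; "moment": the same for the moment, N m; "width": finger opening in mm.
Only numpy, scipy, OpenCV 4.12 (cv2) and the standard library are available. Lean on these libraries where they do the work, as an engineer would, in place of code of your own. Each camera call takes 0.05 s, during which the arm holds its last target.

### The job

The honey jar is hemmed in by the three tall spice jars on the wooden caddy: first stand all three spice jars on the dark metal tray, then lift the honey jar out and set it in the middle of the round cork coaster on the walnut board. Once it is there, put each spice jar back in the middle of the caddy mat that matches its lid colour. Keep all jars upright throughout and leave the wooden pepper mill standing where it is.

Things in the scene. Friction and masses are not known exactly. Their poses are not given: they have to be found in the camera images.
- jar_red: Tall round spice jar with a red lid and red-brown contents: 44 mm diameter, 110 mm high (lid: the top 24 mm), about 0.2 kg, stands loose on the mat of its colour. Origin: centre of its underside; z up its axis. Grip it by the upper part or lid.
- jar_green: Tall round spice jar with a green lid and dull green contents: 44 mm diameter, 110 mm high (lid: the top 24 mm), about 0.2 kg, stands loose on the mat of its colour. Origin: centre of its underside; z up its axis. Grip it by the upper part or lid.
- jar_blue: Tall round spice jar with a blue lid and white contents: 44 mm diameter, 110 mm high (lid: the top 24 mm), about 0.2 kg, stands loose on the mat of its colour. Origin: centre of its underside; z up its axis. Grip it by the upper part or lid.
- honey: Short round honey jar, amber with a cream-white lid: 50 mm diameter, 45 mm high, about 0.15 kg. Origin: centre of its underside; z up. It stands loose on the caddy's base (10 mm above the worktop) between the three mats; the caddy's back rail, 56 mm high, is about 11 mm behind it: with the spice jars gone, grip it with the fingers closing along the rail (the mats' y).
- mat_red: Red square mat, 56 x 56 x 3 mm, fixed on the caddy: home of the red-lidded jar. Origin: centre of its underside (its top is 3 mm higher); x points to the caddy's 56 mm high back rail, away from the robot, y along the rail. The mats lie left of, right of and in front of the honey jar, 62 to 64 mm from it, in changing order. Fingers closing along x at a jar's upper part clear its neighbours.
- mat_green: Green square mat, 56 x 56 x 3 mm, fixed on the caddy: home of the green-lidded jar. Origin: centre of its underside (its top is 3 mm higher); x points to the caddy's 56 mm high back rail, away from the robot, y along the rail. The mats lie left of, right of and in front of the honey jar, 62 to 64 mm from it, in changing order. Fingers closing along x at a jar's upper part clear its neighbours.
- mat_blue: Blue square mat, 56 x 56 x 3 mm, fixed on the caddy: home of the blue-lidded jar. Origin: centre of its underside (its top is 3 mm higher); x points to the caddy's 56 mm high back rail, away from the robot, y along the rail. The mats lie left of, right of and in front of the honey jar, 62 to 64 mm from it, in changing order. Fingers closing along x at a jar's upper part clear its neighbours.
- tray: Dark metal tray with a low rim, the side area for the spice jars: 240 mm (its x) by 116 mm (its y) outside, walls 5 mm thick and 14 mm high, floor 5 mm thick. Fixed, on the left or the right. Origin: centre of its underside. Three jars fit in a row along x, 75 mm apart.
- coaster: Round cork coaster, 84 mm diameter, 4 mm thick, fixed on a 20 mm thick dark walnut board (across the caddy from the tray): the honey jar's target. Origin: centre of its underside, so its top is 4 mm above the origin. Half a lemon and a small glass bowl, both under 40 mm high, stand on the part of the board nearer the robot.
- mill: Turned wooden pepper mill, 135 mm high, 52 mm across, standing loose between the robot and the caddy. Origin: centre of its underside. To be left alone.

How it is judged (in metres and radians):
On the way, in this order (a step that is already met when the one before it is completed fails the run):
1. All three spice jars stand on the tray together, the honey jar still in its place in the caddy (within 20 mm) (x of jar_red in the frame of tray between -0.1 and 0.1 m and y of jar_red in the frame of tray between -0.04 and 0.04 m and z of each of jar_red, jar_green, jar_blue in the frame of tray below 0.012 m and angle between each of jar_red, jar_green, jar_blue's own z axis and vertical below 0.15 rad and linear speed of each of jar_red, jar_green, jar_blue below 0.05 m/s and x of jar_green in the frame of tray between -0.1 and 0.1 m and y of jar_green in the frame of tray between -0.04 and 0.04 m and x of jar_blue in the frame of tray between -0.1 and 0.1 m and y of jar_blue in the frame of tray between -0.04 and 0.04 m and distance of honey from where it was at the start of the episode below 0.02 m), for 0.2 s.
2. The honey jar stands on the coaster, centre within 15 mm, the three spice jars still on the tray (horizontal distance between honey and coaster below 0.015 m and z of honey in the frame of coaster below 0.01 m and angle between each of honey, jar_red, jar_green, jar_blue's own z axis and vertical below 0.15 rad and linear speed of honey below 0.03 m/s and x of jar_red in the frame of tray between -0.1 and 0.1 m and y of jar_red in the frame of tray between -0.04 and 0.04 m and z of each of jar_red, jar_green, jar_blue in the frame of tray below 0.012 m and linear speed of each of jar_red, jar_green, jar_blue below 0.05 m/s and x of jar_green in the frame of tray between -0.1 and 0.1 m and y of jar_green in the frame of tray between -0.04 and 0.04 m and x of jar_blue in the frame of tray between -0.1 and 0.1 m and y of jar_blue in the frame of tray between -0.04 and 0.04 m), for 0.2 s.
At the end, for the whole second after the job is handed in: The honey jar stands upright on the coaster with its centre within 15 mm of the coaster's, each spice jar stands upright on the mat of its lid colour with its centre within 15 mm of the mat's, everything at rest, and the pepper mill stands within 20 mm of where it was (horizontal distance between honey and coaster below 0.015 m and z of honey in the frame of coaster below 0.01 m and angle between each of honey, jar_red, jar_green, jar_blue, mill's own z axis and vertical below 0.15 rad and linear speed of each of honey, jar_red, jar_green, jar_blue below 0.03 m/s and horizontal distance between jar_red and mat_red below 0.015 m and z of jar_red in the frame of mat_red below 0.009 m and horizontal distance between jar_green and mat_green below 0.015 m and z of jar_green in the frame of mat_green below 0.009 m and horizontal distance between jar_blue and mat_blue below 0.015 m and z of jar_blue in the frame of mat_blue below 0.009 m and distance of mill from where it was at the start of the episode below 0.02 m); the robot touches nothing.
It fails at once if a spice jar or the honey jar is tipped over (past about 45 degrees) (angle between any of jar_red, jar_green, jar_blue, honey's own z axis and vertical above 0.8 rad).
It fails at once if the pepper mill is tipped or moved by more than 30 mm (angle between mill's own z axis and vertical above 0.8 rad or distance of mill from where it was at the start of the episode above 0.03 m).
It also fails if it takes over 141 s, if anything falls off the work surface, if the arm or the gripper's body presses on something with over 40 N, if the wrist force passes 120 N, or if a joint passes its speed limit or range.

## Working session

There is one attempt and no reset: what is moved stays moved. The work goes in short steps, Python scripts to look and compute and a tool call to move; the robot and the scene stay as the last step left them, time stands still between calls to the robot, and variables do not carry over. Pictures are saved under pics/ and viewed, and the job is handed in when it is done.

Besides the shell and the picture viewer there is one more tool, called after ">>>" as name(argument=value, ...), one argument or row to a line, values as JSON. jog_arm: Moves the arm, as the interface text tells. Its arguments: {"type":"object","properties":{"steps":{"type":"array","items":{"type":"object","properties":{"turn":{"type":"array","items":{"type":"number"}},"dp":{"type":"array","items":{"type":"number"}},"claw":{"type":"number"}}}}},"required":["steps"]}

```bash
mkdir -p pics
cat > h.py <<'E'
import numpy as np, cv2
from workcell import ctrl
def cam(n):
    d=ctrl.get_image(n); f=d['img'].shape[0]/2/np.tan(np.radians(d['fovy'])/2)
    d['f']=f; d['n']=n; return d
def save(d,fn): cv2.imwrite('pics/'+fn,cv2.cvtColor(d['img'],cv2.COLOR_RGB2BGR))
def ray(d,u,v):
    T=np.array(d['camera_from_world']);R=T[:3,:3];t=T[:3,3]
    c=-R.T@t; r=R.T@np.array([(u-d['cx'])/d['f'],(v-d['cy'])/d['f'],1]); return c,r
def onz(d,u,v,z):
    c,r=ray(d,u,v); return c+r*(z-c[2])/r[2]
def cloud(d):
    z=d['range_z'];v,u=np.mgrid[:z.shape[0],:z.shape[1]]
    P=np.stack([(u-d['cx'])/d['f']*z,(v-d['cy'])/d['f']*z,z],-1)
    T=np.array(d['camera_from_world']);W=(P-T[:3,3])@T[:3,:3]
    W[z==0]=np.nan; return W
E
python3 - <<'E'
from h import *
np.set_printoptions(precision=2,suppress=True)
for n in('top','side'):
    d=cam(n);save(d,n+'0.png');print(n,d['fovy'],d['cx'],d['cy']);print(np.array(d['camera_from_world']))
print(ctrl.get_obs())
E
```

```text
top 47.95164018756451 288.6162623528061 218.81195659786061
[[ -0.03  -1.    -0.     1.88]
 [ -0.98   0.03  -0.22 540.82]
 [  0.22  -0.    -0.98 920.54]
 [  0.     0.     0.     1.  ]]
side 52.65355440686245 277.066239465697 205.89970652889988
[[ -0.82  -0.57   0.01 441.88]
 [ -0.42   0.6   -0.68 257.99]
 [  0.38  -0.56  -0.74 835.57]
 [  0.     0.     0.     1.  ]]
{'t': 0.1, 'qpos': array([-1.22,  0.42,  1.63, -0.  ,  1.09, -0.02]), 'qvel': array([ 0., -0., -0.,  0., -0.,  0.]), 'joint_torque': array([ -0.  , -54.56, -27.43,   0.06,   0.02,  -0.  ]), 'ee_pos': array([ 228.07, -581.38,  222.  ]), 'orientation': array([-1.36,  0.93, -0.93]), 'ft_force': array([ 0.32,  0.59, -0.59]), 'moment': array([-0.04,  0.  ,  0.  ]), 'width': 87.79500169816949}
```

View pics/top0.png

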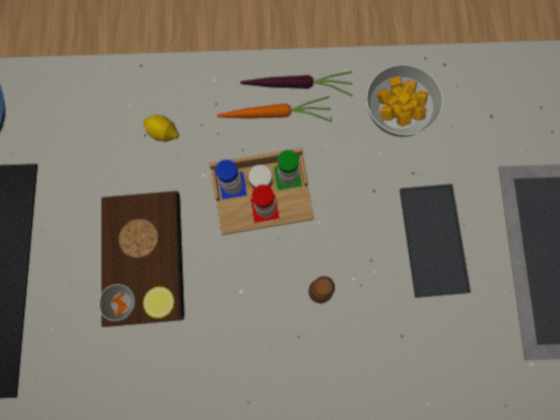

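View pics/side0.png

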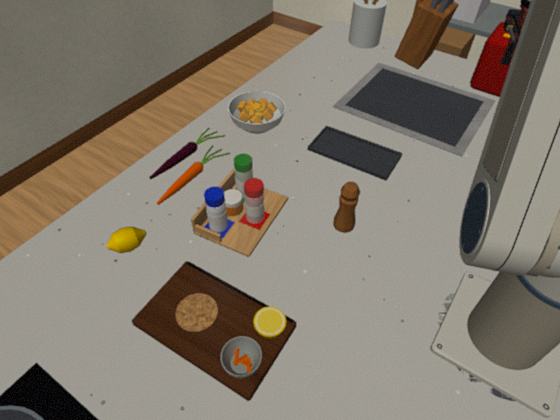

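Top view: tray at (435,240), caddy about (262,190) with blue (228,170), green (288,160), red (263,197) and honey (260,176). The coaster is at (138,238) and the mill at (320,290). Next I measure them.

```bash
cat >> h.py <<'E'
def masks(d):
    hsv=cv2.cvtColor(d['img'],cv2.COLOR_RGB2HSV).astype(int);H,S,V=hsv[...,0],hsv[...,1],hsv[...,2]
    return dict(red=((H<6)|(H>174))&(S>190)&(V>70),green=(H>50)&(H<75)&(S>150)&(V>40),blue=(H>108)&(H<130)&(S>170)&(V>60))
E
python3 - <<'E'
from h import *
np.set_printoptions(precision=1,suppress=True)
for n in('top','side'):
    d=cam(n);W=cloud(d)
    for c,m in masks(d).items():
        for lo,hi,zz in((112,140,123),(5,22,13)):
            mm=m&(W[...,2]>lo)&(W[...,2]<hi)&(W[...,0]>350)&(W[...,0]<800)&(abs(W[...,1])<300)
            k,l,s,ce=cv2.connectedComponentsWithStats(mm.astype(np.uint8))
            i=1+np.argmax(s[1:,4]) if k>1 else 0
            if k<2: print(n,c,zz,'none');continue
            P=W[l==i]; v,u=np.nonzero(l==i)
            (cx,cy),_,_=cv2.minAreaRect(np.c_[u,v].astype(np.float32))
            print(n,c,zz,s[i,4],'cloudmean',P.mean(0),'min',P.min(0),'max',P.max(0),'ray',onz(d,ce[i][0],ce[i][1],zz))
    if n=='top':
        hsv=cv2.cvtColor(d['img'],cv2.COLOR_RGB2HSV)
        def rep(name,mask,z):
            k,l,s,ce=cv2.connectedComponentsWithStats(mask.astype(np.uint8));i=1+np.argmax(s[1:,4])
            cs,_=cv2.findContours((l==i).astype(np.uint8),0,2);q=max(cs,key=cv2.contourArea)
            r=cv2.minAreaRect(q);b=cv2.boxPoints(r)
            print(name,s[i,4],'c',onz(d,*ce[i],z),'box',[onz(d,*p,z)[:2].round(1) for p in b],'rc',onz(d,*r[0],z), 'medz',np.nanmedian(W[l==i][:,2]))
        v,u=np.mgrid[:420,:560]
        X=W[...,0];Y=W[...,1];Z=W[...,2]
        rep('tray',(hsv[...,2]<75)&(u>395)&(u<475)&(v>180)&(v<300),14)
        rep('honey',(hsv[...,1]<70)&(hsv[...,2]>150)&(u>247)&(u<274)&(v>163)&(v<190),55)
        rep('coaster',(hsv[...,2]>85)&(u>115)&(u<162)&(v>215)&(v<262)&(hsv[...,1]>60),24)
        rep('mill',(Z>120)&(u>300)&(u<345)&(v>270)&(v<310),135)
        rep('caddy wood base',(Z>5)&(Z<16)&(u>205)&(u<318)&(v>140)&(v<238),10)
        rep('rail',(Z>48)&(Z<62)&(u>205)&(u<312)&(v>140)&(v<168)&(hsv[...,1]>60),56)
        print(hsv[176,260],hsv[238,138],hsv[238,435])
E
```

```text
top red 123 354 cloudmean [574.8  34.3 123.9] min [556.   13.6 112.2] max [594.7  55.7 128.5] ray [575.1  34.4 123. ]
top red 13 152 cloudmean [561.5  38.4  14.3] min [548.3   7.1   9.8] max [597.7  65.4  18. ] ray [561.8  38.5  13. ]
top green 123 349 cloudmean [644.9 -17.6 123.6] min [626.  -38.1 112.1] max [665.8   3.9 128.3] ray [645.1 -17.6 123. ]
top green 13 133 cloudmean [635.1 -11.8  14.3] min [620.4 -43.8  10.5] max [670.3  11.3  18.8] ray [635.4 -11.8  13. ]
top blue 123 342 cloudmean [628.7 105.2 123.6] min [609.8  85.7 112.1] max [649.1 125.5 129.9] ray [628.9 105.3 123. ]
top blue 13 121 cloudmean [618.9 100.8  14.3] min [603.7  78.4   9.7] max [658.7 129.4  20.5] ray [619.2 100.9  13. ]
tray 5843 c [ 492.3 -326.5   14. ] box [array([ 610.3, -262.3]), array([ 624.1, -383.4]), array([ 382.1, -390.3]), array([ 369.7, -275.3])] rc [ 493.4 -327.8   14. ] medz 6.817053269681236
honey 361 c [639.5  43.4  55. ] box [array([658.3,  68.7]), array([662.8,  22.3]), array([620.6,  18.2]), array([616.1,  64.3])] rc [639.3  43.4  55. ] medz 56.219594331831495
coaster 1215 c [517.6 30
[... 741 characters left out ...]
23 159 cloudmean [575.7  37.  123.7] min [556.4  15.9 116.6] max [598.1  55.9 127.1] ray [576.1  36.6 123. ]
side red 13 130 cloudmean [568.5  47.5  13.9] min [547.2   7.4   9.5] max [603.   66.   17.6] ray [569.  47.  13.]
side green 123 132 cloudmean [647.1 -13.3 123.7] min [628.4 -32.7 113.8] max [665.2   3.7 126.9] ray [647.6 -13.8 123. ]
side green 13 2 cloudmean [635.4   5.8  12.7] min [633.8   3.7  11.8] max [637.    7.8  13.7] ray [635.2   6.   13. ]
side blue 123 250 cloudmean [627.7 110.6 122.5] min [608.1  88.2 112.2] max [649.4 127.7 128. ] ray [627.3 111.  123. ]
side blue 13 50 cloudmean [610.7 100.2  13.9] min [604.4  79.6  11.4] max [622.6 125.7  16.4] ray [611.2  99.8  13. ]
```

```bash
cat >> h.py <<'E'
from scipy.spatial.transform import Rotation as Rn
def tool():
    o=ctrl.get_obs();R=Rn.from_rotvec(o['orientation']).as_matrix()
    a=np.degrees(np.arctan2(R[1,0],R[0,0]))
    print('t %.2f'%o['t'],'p',o['ee_pos'].round(1),'jaw yaw %.2f'%a,'tool y',R[:,1].round(3),'w %.1f'%o['width'],'F',o['ft_force'].round(1),'q',o['qpos'].round(2))
    return o,R,a
E
python3 - <<'E'
from h import *
np.set_printoptions(precision=1,suppress=True)
tool()
d=cam('top')
hsv=cv2.cvtColor(d['img'],cv2.COLOR_RGB2HSV);v,u=np.mgrid[:420,:560]
m=((hsv[...,2]<90)&(u>395)&(u<475)&(v>175)&(v<305)).astype(np.uint8)
cs,_=cv2.findContours(m,0,1);q=cv2.convexHull(max(cs,key=cv2.contourArea))
for e in (3,5,7,9):
    p=cv2.approxPolyDP(q,e,True)[:,0]
    if len(p)==4:
        P=np.array([onz(d,*x,14)[:2] for x in p.astype(float)]);print(P,P.mean(0),[np.linalg.norm(P[i]-P[i-1]) for i in range(4)]);break
W=cloud(d)
print('camera',ray(d,0,0)[0])
E
```

```text
t 0.20 p [ 228.1 -581.5  222.2] jaw yaw -68.58 tool y [-0.  0. -1.] w 87.6 F [ 0.3 -0.6  1. ] q [-1.2  0.4  1.6 -0.   1.1 -0. ]
[[ 617.8 -376.6]
 [ 381.1 -389.1]
 [ 374.3 -277.1]
 [ 610.1 -263.2]] [ 495.8 -326.5] [np.float64(113.66188495097538), np.float64(237.06625623771808), np.float64(112.1991722462523), np.float64(236.20306254687338)]
camera [ 326.4  -13.1 1016.4]
```

>>> jog_arm(
  steps=[
    {"turn":[0,0,0.053],"dp":[0.65,0.88,0],"claw":0.9},
    {"turn":[0,0,0.053],"dp":[0.65,0.88,0],"claw":0.9},
    {"turn":[0,0,0.053],"dp":[0.65,0.88,0],"claw":0.9},
    {"turn":[0,0,0.053],"dp":[0.65,0.88,0],"claw":0.9},
  ],
)

```text
t: 0.58
ee_pos: [281.2, -509.5, 222.3]
orientation: [-1.418, 0.802, -0.8]
ft_force: [0.3, 0.4, -0.3]
width: 79.2
```

>>> jog_arm(
  steps=[
    {"turn":[0,0,0.053],"dp":[0.65,0.88,0],"claw":0.9},
    {"turn":[0,0,0.053],"dp":[0.65,0.88,0],"claw":0.9},
    {"turn":[0,0,0.053],"dp":[0.65,0.88,0],"claw":0.9},
  ],
)

```text
t: 0.83
ee_pos: [334.8, -436.4, 222.2]
orientation: [-1.463, 0.671, -0.669]
ft_force: [0.2, -0.3, 0.7]
width: 79.0
```

>>> jog_arm(
  steps=[
    {"turn":[0,0,0.053],"dp":[0.65,0.88,0],"claw":0.9},
    {"turn":[0,0,0.053],"dp":[0.65,0.88,0],"claw":0.9},
    {"turn":[0,0,0.053],"dp":[0.65,0.88,0],"claw":0.9},
  ],
)

```text
t: 1.08
ee_pos: [388.7, -363.7, 222.3]
orientation: [-1.5, 0.54, -0.538]
ft_force: [0.5, 0.5, 0.3]
width: 79.3
```

>>> jog_arm(
  steps=[
    {"turn":[0,0,0.053],"dp":[0.65,0.88,0],"claw":0.9},
    {"turn":[0,0,0.053],"dp":[0.65,0.88,0],"claw":0.9},
    {"turn":[0,0,0.053],"dp":[0.65,0.88,0],"claw":0.9},
  ],
)

```text
t: 1.33
ee_pos: [443.0, -291.3, 222.5]
orientation: [-1.529, 0.407, -0.407]
ft_force: [0.7, -0.8, 0.2]
width: 79.0
```

>>> jog_arm(
  steps=[
    {"turn":[0,0,0.053],"dp":[0.65,0.88,0],"claw":0.9},
    {"turn":[0,0,0.053],"dp":[0.65,0.88,0],"claw":0.9},
    {"turn":[0,0,0.053],"dp":[0.65,0.88,0],"claw":0.9},
  ],
)

```text
t: 1.58
ee_pos: [497.8, -219.1, 222.8]
orientation: [-1.55, 0.274, -0.276]
ft_force: [-0.6, 0.4, -0.2]
width: 78.8
```

>>> jog_arm(
  steps=[
    {"turn":[0,0,0.053],"dp":[0.65,0.88,0],"claw":0.9},
    {"turn":[0,0,0.053],"dp":[0.65,0.88,0],"claw":0.9},
    {"turn":[0,0,0.053],"dp":[0.65,0.88,0],"claw":0.9},
  ],
)

```text
t: 1.83
ee_pos: [552.8, -146.9, 223.1]
orientation: [-1.562, 0.141, -0.145]
ft_force: [0.2, -0.7, 0.1]
width: 79.3
```

>>> jog_arm(
  steps=[
    {"turn":[0,0,0.053],"dp":[0.65,0.88,0],"claw":0.9},
    {"turn":[0,0,0.053],"dp":[0.65,0.88,0],"claw":0.9},
    {"turn":[0,0,0.053],"dp":[0.65,0.88,0],"claw":0.9},
  ],
)

```text
t: 2.08
ee_pos: [608.1, -74.7, 223.4]
orientation: [-1.566, 0.007, -0.015]
ft_force: [-0.6, 0.1, -0.2]
width: 79.3
```

>>> jog_arm(
  steps=[
    {"turn":[0,0,0.051],"dp":[0.48,0.74,0],"claw":0.9},
    {"turn":[0,0,0.051],"dp":[0.48,0.74,0],"claw":0.9},
    {"turn":[0,0,0.051],"dp":[0.48,0.74,0],"claw":0.9},
    {"turn":[0,0,0.051],"dp":[0.48,0.74,-0.5],"claw":0.9},
    {"turn":[0,0,0.051],"dp":[0.48,0.74,-0.5],"claw":0.9},
    {"turn":[0,0,0.051],"dp":[0.48,0.74,-0.5],"claw":0.9},
  ],
)

```text
t: 2.58
ee_pos: [644.3, -17.3, 181.4]
orientation: [-1.563, -0.112, 0.113]
ft_force: [-0.7, 0.2, 0.4]
width: 79.3
```

Run:
```python
from h import *
tool()
```

```text
t 2.58 p [644.3 -17.3 181.4] jaw yaw 8.22 tool y [-0.001  0.005 -1.   ] w 79.3 F [-0.7  0.2  0.4] q [-0.05  0.5   1.61  0.01  1.03 -0.19]
```

>>> jog_arm(
  steps=[
    {"turn":[0,0,0],"dp":[0.03,0.02,-0.4],"claw":0.9},
    {"turn":[0,0,0],"dp":[0.03,0.02,-0.8],"claw":0.9},
    {"turn":[0,0,0],"dp":[0.03,0.02,-0.8],"claw":0.9},
    {"turn":[0,0,0],"dp":[0.03,0.02,-0.8],"claw":0.9},
  ],
)

```text
t: 2.92
ee_pos: [646.0, -16.9, 117.5]
orientation: [-1.563, -0.108, 0.114]
ft_force: [-0.6, 0.2, 0.1]
width: 79.2
```

>>> jog_arm(
  steps=[
    {"turn":[0,0,0],"dp":[0,0,-0.39],"claw":0.9},
    {"turn":[0,0,0],"dp":[0,0,-0.39],"claw":0.9},
    {"turn":[0,0,0],"dp":[0,0,-0.39],"claw":0.4},
    {"turn":[0,0,0],"dp":[0,0,-0.39],"claw":0.4},
    {"turn":[0,0,0],"dp":[0,0,-0.39],"claw":0.4},
    {"turn":[0,0,0],"dp":[0,0,-0.39],"claw":0.3},
    {"turn":[0,0,0],"dp":[0,0,-0.39],"claw":0.3},
    {"turn":[0,0,0],"dp":[0,0,-0.39],"claw":0.2},
    {"turn":[0,0,0],"dp":[0,0,-0.39],"claw":0.2},
  ],
)

```text
t: 3.67
ee_pos: [646.6, -16.8, 87.2]
orientation: [-1.563, -0.11, 0.113]
ft_force: [0.2, -1.0, 4.7]
width: 43.3
```

Run:
```python
from h import *
tool();d=cam('side');save(d,'s1.png')
```

```text
t 3.67 p [646.6 -16.8  87.2] jaw yaw 8.12 tool y [-0.002  0.005 -1.   ] w 43.3 F [ 0.2 -1.   4.7] q [-0.05  0.62  1.65  0.01  0.87 -0.19]
```

View pics/s1.png

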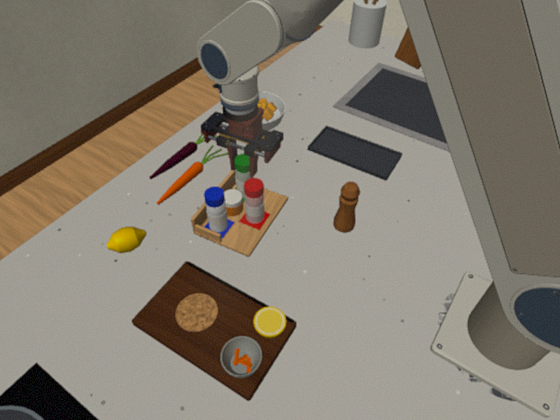

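>>> jog_arm(
  steps=[
    {"turn":[0,0,0],"dp":[0,0,0.2],"claw":0.2},
    {"turn":[0,0,0],"dp":[0,0,0.6],"claw":0.2},
    {"turn":[0,0,0],"dp":[0,0,1],"claw":0.2},
    {"turn":[0,0,0],"dp":[0,0,1],"claw":0.2},
    {"turn":[0,0,0],"dp":[0,0,1],"claw":0.2},
  ],
)

```text
t: 4.13
ee_pos: [647.5, -16.8, 168.8]
orientation: [-1.563, -0.112, 0.11]
ft_force: [0.6, -0.6, -1.5]
width: 43.3
```

>>> jog_arm(
  steps=[
    {"turn":[0,0,0],"dp":[-0.07,-0.3,0],"claw":0.2},
    {"turn":[0,0,0],"dp":[-0.14,-0.63,0],"claw":0.2},
    {"turn":[0,0,0],"dp":[-0.22,-0.95,0],"claw":0.2},
    {"turn":[0,0,0],"dp":[-0.22,-0.95,0],"claw":0.2},
  ],
)

```text
t: 4.47
ee_pos: [627.5, -96.2, 166.6]
orientation: [-1.563, -0.107, 0.112]
ft_force: [-0.2, -0.0, -2.1]
width: 43.8
```

>>> jog_arm(
  steps=[
    {"turn":[0,0,0],"dp":[-0.07,-0.3,0],"claw":0.2},
    {"turn":[0,0,0],"dp":[-0.14,-0.63,0],"claw":0.2},
    {"turn":[0,0,0],"dp":[-0.22,-0.95,0],"claw":0.2},
    {"turn":[0,0,0],"dp":[-0.22,-0.95,0],"claw":0.2},
  ],
)

```text
t: 4.8
ee_pos: [607.8, -175.4, 164.6]
orientation: [-1.564, -0.102, 0.112]
ft_force: [0.0, -0.2, -2.2]
width: 43.7
```

>>> jog_arm(
  steps=[
    {"turn":[0,0,0],"dp":[-0.07,-0.3,0],"claw":0.2},
    {"turn":[0,0,0],"dp":[-0.14,-0.63,0],"claw":0.2},
    {"turn":[0,0,0],"dp":[-0.22,-0.95,0],"claw":0.2},
    {"turn":[0,0,0],"dp":[-0.22,-0.95,0],"claw":0.2},
  ],
)

```text
t: 5.13
ee_pos: [588.6, -254.3, 162.9]
orientation: [-1.564, -0.098, 0.112]
ft_force: [0.4, 0.1, -2.1]
width: 43.5
```

>>> jog_arm(
  steps=[
    {"turn":[0,0,0],"dp":[-0.07,-0.3,0],"claw":0.2},
    {"turn":[0,0,0],"dp":[-0.14,-0.63,0],"claw":0.2},
    {"turn":[0,0,0],"dp":[-0.22,-0.95,0],"claw":0.2},
    {"turn":[0,0,0],"dp":[-0.22,-0.95,0],"claw":0.2},
    {"turn":[0,0,0],"dp":[-0.22,-0.95,0],"claw":0.2},
  ],
)

```text
t: 5.55
ee_pos: [570.2, -330.2, 161.3]
orientation: [-1.562, -0.095, 0.112]
ft_force: [-0.5, 0.4, -2.1]
width: 43.8
```

Run:
```python
from h import *
tool();d=cam('side');save(d,'s2.png')
```

```text
t 5.55 p [ 570.2 -330.2  161.3] jaw yaw 7.56 tool y [-0.011  0.006 -1.   ] w 43.8 F [-0.5  0.4 -2.1] q [-0.54  0.55  1.58 -0.    1.02 -0.67]
```

View pics/s2.png

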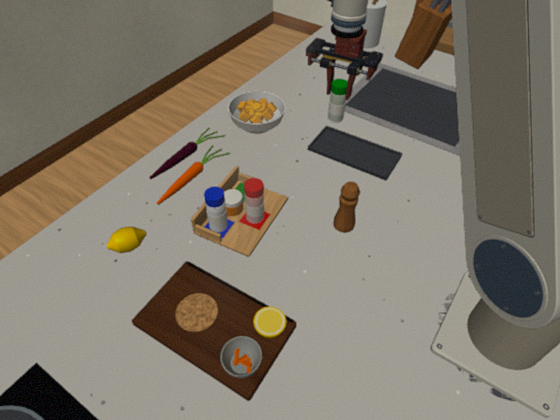

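>>> jog_arm(
  steps=[
    {"turn":[-0.002,-0.0035,0],"dp":[0.06,0.1,-0.3],"claw":0.2},
    {"turn":[-0.002,-0.0035,0],"dp":[0.06,0.1,-0.6],"claw":0.2},
    {"turn":[-0.002,-0.0035,0],"dp":[0.06,0.1,-0.85],"claw":0.2},
    {"turn":[-0.002,-0.0035,0],"dp":[0.06,0.1,-0.95],"claw":0.2},
    {"turn":[-0.002,-0.0035,0],"dp":[0.06,0.1,-0.98],"claw":0.2},
    {"turn":[-0.002,-0.0035,0],"dp":[0.06,0.1,-0.98],"claw":0.2},
    {"turn":[-0.002,-0.0035,0],"dp":[0.06,0.1,-1],"claw":0.2},
    {"turn":[-0.002,-0.0035,0],"dp":[0.06,0.1,-1],"claw":0.2},
  ],
)

```text
t: 6.27
ee_pos: [576.1, -321.5, 82.6]
orientation: [-1.57, -0.106, 0.103]
ft_force: [-0.1, 0.1, -1.5]
width: 43.8
```

Run:
```python
from h import *
tool()
```

```text
t 6.27 p [ 576.1 -321.5   82.6] jaw yaw 7.63 tool y [ 0.002 -0.002 -1.   ] w 43.8 F [-0.1  0.1 -1.5] q [-0.53  0.64  1.63 -0.    0.87 -0.66]
```

>>> jog_arm(
  steps=[
    {"turn":[0,0,0],"dp":[0,0,-0.03],"claw":0.2},
    {"turn":[0,0,0],"dp":[0,0,-0.045],"claw":0.2},
    {"turn":[0,0,0],"dp":[0,0,-0.045],"claw":0.2},
    {"turn":[0,0,0],"dp":[0,0,-0.045],"claw":0.55},
    {"turn":[0,0,0],"dp":[0,0,-0.045],"claw":0.75},
    {"turn":[0,0,0],"dp":[0,0,-0.045],"claw":0.75},
    {"turn":[0,0,0],"dp":[0,0,-0.045],"claw":0.75},
    {"turn":[0,0,0],"dp":[0,0,-0.045],"claw":0.75},
  ],
)

```text
t: 6.93
ee_pos: [576.2, -321.6, 79.2]
orientation: [-1.57, -0.106, 0.103]
ft_force: [-0.7, -0.5, 0.3]
width: 65.9
```

>>> jog_arm(
  steps=[
    {"turn":[0,0,0],"dp":[0,0,0.2],"claw":0.75},
    {"turn":[0,0,0],"dp":[0,0,0.6],"claw":0.9},
    {"turn":[0,0,0],"dp":[0,0,1],"claw":0.9},
    {"turn":[0,0,0],"dp":[0,0,1],"claw":0.9},
    {"turn":[0,0,0],"dp":[0,0,1],"claw":0.9},
  ],
)

```text
t: 7.35
ee_pos: [577.5, -322.3, 161.5]
orientation: [-1.573, -0.109, 0.1]
ft_force: [0.9, 0.0, -1.1]
width: 78.6
```

>>> jog_arm(
  steps=[
    {"turn":[0,0,0],"dp":[0,0.9,0.05],"claw":0.9},
    {"turn":[0,0,0],"dp":[0,0.9,0.05],"claw":0.9},
    {"turn":[0,0,0],"dp":[0,0.9,0.05],"claw":0.9},
  ],
)

```text
t: 7.6
ee_pos: [576.2, -245.7, 164.3]
orientation: [-1.57, -0.108, 0.104]
ft_force: [1.6, 0.5, -0.2]
width: 79.1
```

>>> jog_arm(
  steps=[
    {"turn":[0,0,0],"dp":[0,0.9,0.05],"claw":0.9},
    {"turn":[0,0,0],"dp":[0,0.9,0.05],"claw":0.9},
    {"turn":[0,0,0],"dp":[0,0.9,0.05],"claw":0.9},
  ],
)

```text
t: 7.85
ee_pos: [574.9, -169.1, 166.9]
orientation: [-1.567, -0.108, 0.109]
ft_force: [0.1, -0.0, 0.4]
width: 78.9
```

>>> jog_arm(
  steps=[
    {"turn":[0,0,0],"dp":[0,0.9,0.05],"claw":0.9},
    {"turn":[0,0,0],"dp":[0,0.9,0.05],"claw":0.9},
    {"turn":[0,0,0],"dp":[0,0.9,0.05],"claw":0.9},
  ],
)

```text
t: 8.1
ee_pos: [574.0, -93.1, 169.8]
orientation: [-1.565, -0.109, 0.113]
ft_force: [-0.1, 0.6, -0.5]
width: 79.0
```

>>> jog_arm(
  steps=[
    {"turn":[0,0,0],"dp":[0,0.9,0.05],"claw":0.9},
    {"turn":[0,0,0],"dp":[0,0.9,0.05],"claw":0.9},
    {"turn":[0,0,0],"dp":[0,0.9,0.05],"claw":0.9},
  ],
)

```text
t: 8.35
ee_pos: [573.5, -17.7, 173.0]
orientation: [-1.564, -0.11, 0.117]
ft_force: [-0.9, -0.7, -0.3]
width: 78.6
```

Run:
```python
from h import *
tool();d=cam('top');save(d,'t3.png')
```

```text
t 8.35 p [573.5 -17.7 173. ] jaw yaw 8.29 tool y [-0.004  0.004 -1.   ] w 78.6 F [-0.9 -0.7 -0.3] q [-0.05  0.41  1.78  0.    0.95 -0.2 ]
```

View pics/t3.png

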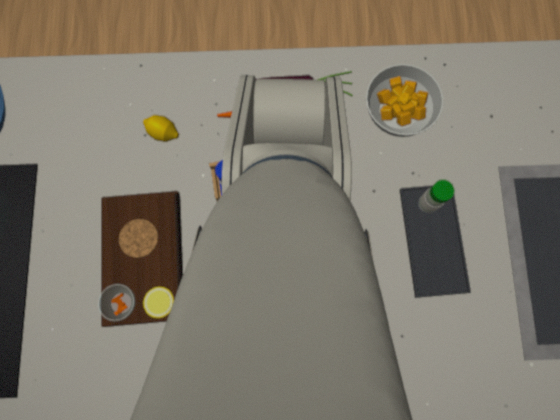

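The green jar stands upright on the tray's far end, with its lid at (441,191). Next is red.

>>> jog_arm(
  steps=[
    {"turn":[0,0,0],"dp":[0.04,0.65,0],"claw":0.9},
    {"turn":[0,0,0],"dp":[0.04,0.65,0],"claw":0.9},
    {"turn":[0,0,0],"dp":[0.04,0.65,0],"claw":0.9},
    {"turn":[0,0,0],"dp":[0.04,0.65,-0.3],"claw":0.9},
    {"turn":[0,0,0],"dp":[0.04,0.65,-0.6],"claw":0.9},
    {"turn":[0,0,0],"dp":[0.04,0.65,-0.6],"claw":0.9},
    {"turn":[0,0,0],"dp":[0.04,0.65,-0.6],"claw":0.9},
  ],
)

```text
t: 8.98
ee_pos: [575.9, 30.7, 123.8]
orientation: [-1.565, -0.107, 0.119]
ft_force: [-0.2, -0.8, 0.1]
width: 79.3
```

>>> jog_arm(
  steps=[
    {"turn":[0,0,0],"dp":[0,0,-0.25],"claw":0.9},
    {"turn":[0,0,0],"dp":[0,0,-0.47],"claw":0.9},
    {"turn":[0,0,0],"dp":[0,0,-0.47],"claw":0.9},
    {"turn":[0,0,0],"dp":[0,0,-0.47],"claw":0.4},
    {"turn":[0,0,0],"dp":[0,0,-0.47],"claw":0.4},
    {"turn":[0,0,0],"dp":[0,0,-0.47],"claw":0.3},
    {"turn":[0,0,0],"dp":[0,0,-0.47],"claw":0.3},
    {"turn":[0,0,0],"dp":[0,0,-0.47],"claw":0.2},
    {"turn":[0,0,0],"dp":[0,0,-0.47],"claw":0.2},
    {"turn":[0,0,0],"dp":[0,0,-0.47],"claw":0.2},
  ],
)

```text
t: 9.82
ee_pos: [576.4, 30.8, 86.9]
orientation: [-1.565, -0.109, 0.118]
ft_force: [-0.3, -0.3, 3.2]
width: 43.9
```

Run:
```python
from h import *
tool()
```

```text
t 9.82 p [576.4  30.8  86.9] jaw yaw 8.28 tool y [-0.006  0.002 -1.   ] w 43.9 F [-0.3 -0.3  3.2] q [ 0.03  0.54  1.81  0.    0.79 -0.12]
```

>>> jog_arm(
  steps=[
    {"turn":[0,0,0],"dp":[0,0,0.2],"claw":0.2},
    {"turn":[0,0,0],"dp":[0,0,0.6],"claw":0.2},
    {"turn":[0,0,0],"dp":[0,0,1],"claw":0.2},
    {"turn":[0,0,0],"dp":[0,0,1],"claw":0.2},
    {"turn":[0,0,0],"dp":[0,0,1],"claw":0.2},
  ],
)

```text
t: 10.23
ee_pos: [577.4, 30.9, 168.3]
orientation: [-1.565, -0.111, 0.116]
ft_force: [-0.6, -0.3, -2.6]
width: 43.7
```

>>> jog_arm(
  steps=[
    {"turn":[0,0,0],"dp":[-0.06,-0.3,0.01],"claw":0.2},
    {"turn":[0,0,0],"dp":[-0.12,-0.6,0.02],"claw":0.2},
    {"turn":[0,0,0],"dp":[-0.19,-0.86,0.02],"claw":0.2},
    {"turn":[0,0,0],"dp":[-0.19,-0.86,0.02],"claw":0.2},
  ],
)

```text
t: 10.57
ee_pos: [559.8, -40.5, 167.9]
orientation: [-1.566, -0.106, 0.118]
ft_force: [-0.4, 0.5, -2.3]
width: 43.8
```

>>> jog_arm(
  steps=[
    {"turn":[0,0,0],"dp":[-0.06,-0.3,0.01],"claw":0.2},
    {"turn":[0,0,0],"dp":[-0.12,-0.6,0.02],"claw":0.2},
    {"turn":[0,0,0],"dp":[-0.19,-0.86,0.02],"claw":0.2},
    {"turn":[0,0,0],"dp":[-0.19,-0.86,0.02],"claw":0.2},
  ],
)

```text
t: 10.9
ee_pos: [542.8, -111.3, 167.8]
orientation: [-1.565, -0.102, 0.119]
ft_force: [-0.6, -0.1, -2.4]
width: 43.6
```

>>> jog_arm(
  steps=[
    {"turn":[0,0,0],"dp":[-0.06,-0.3,0.01],"claw":0.2},
    {"turn":[0,0,0],"dp":[-0.12,-0.6,0.02],"claw":0.2},
    {"turn":[0,0,0],"dp":[-0.19,-0.86,0.02],"claw":0.2},
    {"turn":[0,0,0],"dp":[-0.19,-0.86,0.02],"claw":0.2},
  ],
)

```text
t: 11.23
ee_pos: [526.6, -181.8, 168.1]
orientation: [-1.565, -0.099, 0.119]
ft_force: [0.6, -0.7, -1.3]
width: 43.8
```

>>> jog_arm(
  steps=[
    {"turn":[0,0,0],"dp":[-0.06,-0.3,0.01],"claw":0.2},
    {"turn":[0,0,0],"dp":[-0.12,-0.6,0.02],"claw":0.2},
    {"turn":[0,0,0],"dp":[-0.19,-0.86,0.02],"claw":0.2},
    {"turn":[0,0,0],"dp":[-0.19,-0.86,0.02],"claw":0.2},
  ],
)

```text
t: 11.57
ee_pos: [510.8, -252.1, 168.6]
orientation: [-1.565, -0.097, 0.118]
ft_force: [0.4, -0.2, -1.9]
width: 43.8
```

>>> jog_arm(
  steps=[
    {"turn":[0,0,0],"dp":[-0.06,-0.3,0.01],"claw":0.2},
    {"turn":[0,0,0],"dp":[-0.12,-0.6,0.02],"claw":0.2},
    {"turn":[0,0,0],"dp":[-0.19,-0.86,0.02],"claw":0.2},
    {"turn":[0,0,0],"dp":[-0.19,-0.86,0.02],"claw":0.2},
    {"turn":[0,0,0],"dp":[-0.19,-0.86,0.02],"claw":0.2},
  ],
)

```text
t: 11.98
ee_pos: [495.6, -319.9, 169.3]
orientation: [-1.564, -0.095, 0.118]
ft_force: [0.3, 0.1, -2.1]
width: 43.7
```

Run:
```python
from h import *
tool()
```

```text
t 11.98 p [ 495.6 -319.9  169.3] jaw yaw 7.76 tool y [-0.015  0.003 -1.   ] w 43.7 F [ 0.3  0.1 -2.1] q [-0.59  0.44  1.74 -0.01  0.97 -0.72]
```

>>> jog_arm(
  steps=[
    {"turn":[-0.001,-0.005,0],"dp":[0,-0.11,-0.3],"claw":0.2},
    {"turn":[-0.001,-0.005,0],"dp":[0,-0.11,-0.6],"claw":0.2},
    {"turn":[-0.001,-0.005,0],"dp":[0,-0.11,-0.9],"claw":0.2},
    {"turn":[-0.001,-0.005,0],"dp":[0,-0.11,-1],"claw":0.2},
    {"turn":[-0.001,-0.005,0],"dp":[0,-0.11,-1],"claw":0.2},
    {"turn":[-0.001,-0.005,0],"dp":[0,-0.11,-1],"claw":0.2},
  ],
)

```text
t: 12.48
ee_pos: [496.0, -327.5, 89.2]
orientation: [-1.567, -0.107, 0.107]
ft_force: [0.0, -0.0, -2.2]
width: 43.7
```

Run:
```python
from h import *
tool()
```

```text
t 12.48 p [ 496.  -327.5   89.2] jaw yaw 7.82 tool y [ 0.     0.001 -1.   ] w 43.7 F [ 0.  -0.  -2.2] q [-0.6   0.56  1.78  0.    0.81 -0.74]
```

>>> jog_arm(
  steps=[
    {"turn":[0,0,0],"dp":[0,0,-0.07],"claw":0.2},
    {"turn":[0,0,0],"dp":[0,0,-0.12],"claw":0.2},
    {"turn":[0,0,0],"dp":[0,0,-0.13],"claw":0.2},
    {"turn":[0,0,0],"dp":[0,0,-0.13],"claw":0.2},
    {"turn":[0,0,0],"dp":[0,0,-0.13],"claw":0.55},
    {"turn":[0,0,0],"dp":[0,0,-0.13],"claw":0.75},
    {"turn":[0,0,0],"dp":[0,0,-0.13],"claw":0.75},
    {"turn":[0,0,0],"dp":[0,0,-0.13],"claw":0.75},
    {"turn":[0,0,0],"dp":[0,0,-0.13],"claw":0.75},
  ],
)

```text
t: 13.23
ee_pos: [496.1, -327.7, 79.1]
orientation: [-1.567, -0.108, 0.107]
ft_force: [0.0, -0.2, 0.2]
width: 65.7
```

>>> jog_arm(
  steps=[
    {"turn":[0,0,0],"dp":[0,0,0.2],"claw":0.75},
    {"turn":[0,0,0],"dp":[0,0,0.6],"claw":0.75},
    {"turn":[0,0,0],"dp":[0,0,1],"claw":0.9},
    {"turn":[0,0,0],"dp":[0,0,1],"claw":0.9},
    {"turn":[0,0,0],"dp":[0,0,1],"claw":0.9},
  ],
)

```text
t: 13.65
ee_pos: [497.3, -328.5, 161.2]
orientation: [-1.57, -0.11, 0.104]
ft_force: [-0.4, 0.2, 0.0]
width: 78.6
```

>>> jog_arm(
  steps=[
    {"turn":[0,0,0],"dp":[0.27,0.86,0.02],"claw":0.9},
    {"turn":[0,0,0],"dp":[0.27,0.86,0.02],"claw":0.9},
    {"turn":[0,0,0],"dp":[0.27,0.86,0.02],"claw":0.9},
  ],
)

```text
t: 13.9
ee_pos: [518.9, -255.7, 161.7]
orientation: [-1.568, -0.111, 0.107]
ft_force: [-0.1, -0.4, 0.3]
width: 78.7
```

>>> jog_arm(
  steps=[
    {"turn":[0,0,0],"dp":[0.27,0.86,0.02],"claw":0.9},
    {"turn":[0,0,0],"dp":[0.27,0.86,0.02],"claw":0.9},
    {"turn":[0,0,0],"dp":[0.27,0.86,0.02],"claw":0.9},
  ],
)

```text
t: 14.15
ee_pos: [540.6, -182.7, 161.9]
orientation: [-1.565, -0.112, 0.111]
ft_force: [0.2, -0.2, 0.5]
width: 78.8
```

>>> jog_arm(
  steps=[
    {"turn":[0,0,0],"dp":[0.27,0.86,0.02],"claw":0.9},
    {"turn":[0,0,0],"dp":[0.27,0.86,0.02],"claw":0.9},
    {"turn":[0,0,0],"dp":[0.27,0.86,0.02],"claw":0.9},
  ],
)

```text
t: 14.4
ee_pos: [562.8, -110.2, 162.5]
orientation: [-1.564, -0.113, 0.114]
ft_force: [0.5, -0.1, -0.1]
width: 79.0
```

>>> jog_arm(
  steps=[
    {"turn":[0,0,0],"dp":[0.27,0.86,0.02],"claw":0.9},
    {"turn":[0,0,0],"dp":[0.27,0.86,0.02],"claw":0.9},
    {"turn":[0,0,0],"dp":[0.27,0.86,0.02],"claw":0.9},
  ],
)

```text
t: 14.65
ee_pos: [585.3, -38.2, 163.3]
orientation: [-1.563, -0.116, 0.117]
ft_force: [-1.0, -0.1, 0.2]
width: 79.2
```

>>> jog_arm(
  steps=[
    {"turn":[0,0,0],"dp":[0.27,0.86,0.02],"claw":0.9},
    {"turn":[0,0,0],"dp":[0.27,0.86,0.02],"claw":0.9},
    {"turn":[0,0,0],"dp":[0.27,0.86,0.02],"claw":0.9},
    {"turn":[0,0,0],"dp":[0.27,0.86,0.02],"claw":0.9},
  ],
)

```text
t: 14.98
ee_pos: [606.7, 30.7, 163.9]
orientation: [-1.563, -0.117, 0.12]
ft_force: [0.7, -0.7, 0.1]
width: 79.3
```

Run:
```python
from h import *
tool()
```

```text
t 14.98 p [606.7  30.7 163.9] jaw yaw 8.63 tool y [-0.002  0.004 -1.   ] w 79.3 F [ 0.7 -0.7  0.1] q [ 0.03  0.47  1.71  0.01  0.96 -0.12]
```

>>> jog_arm(
  steps=[
    {"turn":[0,0,0],"dp":[0.28,0.97,0],"claw":0.9},
    {"turn":[0,0,0],"dp":[0.28,0.97,0],"claw":0.9},
    {"turn":[0,0,0],"dp":[0.28,0.97,0],"claw":0.9},
    {"turn":[0,0,0],"dp":[0.28,0.97,0],"claw":0.9},
    {"turn":[0,0,0],"dp":[0.28,0.97,-0.2],"claw":0.9},
    {"turn":[0,0,0],"dp":[0.28,0.97,-0.2],"claw":0.9},
  ],
)

```text
t: 15.48
ee_pos: [626.9, 105.7, 145.4]
orientation: [-1.564, -0.112, 0.123]
ft_force: [-1.3, -0.8, -0.3]
width: 78.8
```

>>> jog_arm(
  steps=[
    {"turn":[0,0,0],"dp":[0,0,-0.3],"claw":0.9},
    {"turn":[0,0,0],"dp":[0,0,-0.6],"claw":0.9},
    {"turn":[0,0,0],"dp":[0,0,-0.77],"claw":0.9},
    {"turn":[0,0,0],"dp":[0,0,-0.77],"claw":0.9},
    {"turn":[0,0,0],"dp":[0,0,-0.77],"claw":0.4},
    {"turn":[0,0,0],"dp":[0,0,-0.77],"claw":0.4},
    {"turn":[0,0,0],"dp":[0,0,-0.77],"claw":0.3},
    {"turn":[0,0,0],"dp":[0,0,-0.77],"claw":0.3},
    {"turn":[0,0,0],"dp":[0,0,-0.77],"claw":0.2},
    {"turn":[0,0,0],"dp":[0,0,-0.77],"claw":0.2},
    {"turn":[0,0,0],"dp":[0,0,-0.77],"claw":0.2},
  ],
)

```text
t: 16.4
ee_pos: [627.7, 105.9, 84.7]
orientation: [-1.564, -0.114, 0.121]
ft_force: [0.3, -0.3, 3.8]
width: 45.0
```

Run:
```python
from h import *
tool();d=cam('side');save(d,'s4.png')
```

```text
t 16.40 p [627.7 105.9  84.7] jaw yaw 8.57 tool y [-0.005  0.003 -1.   ] w 45.0 F [ 0.3 -0.3  3.8] q [ 0.15  0.61  1.68  0.01  0.85 -0.01]
```

View pics/s4.png

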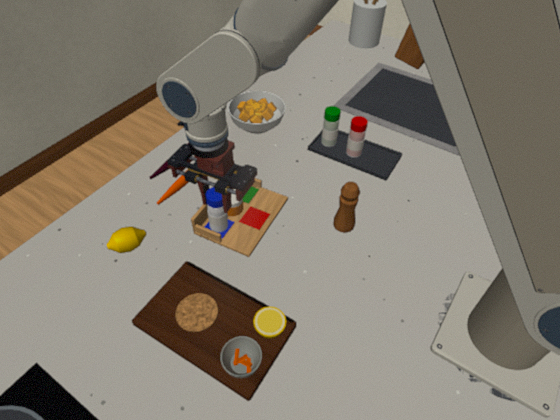

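>>> jog_arm(
  steps=[
    {"turn":[0,0,0],"dp":[0,0,0.2],"claw":0.2},
    {"turn":[0,0,0],"dp":[0,0,0.6],"claw":0.2},
    {"turn":[0,0,0],"dp":[0,0,1],"claw":0.2},
    {"turn":[0,0,0],"dp":[0,0,1],"claw":0.2},
    {"turn":[0,0,0],"dp":[0,0,1],"claw":0.2},
  ],
)

```text
t: 16.87
ee_pos: [628.4, 106.1, 166.0]
orientation: [-1.564, -0.116, 0.119]
ft_force: [-0.1, 0.7, -3.1]
width: 44.3
```

>>> jog_arm(
  steps=[
    {"turn":[0,0,0],"dp":[-0.15,-0.3,0.01],"claw":0.2},
    {"turn":[0,0,0],"dp":[-0.3,-0.6,0.02],"claw":0.2},
    {"turn":[0,0,0],"dp":[-0.43,-0.87,0.02],"claw":0.2},
    {"turn":[0,0,0],"dp":[-0.43,-0.87,0.02],"claw":0.2},
  ],
)

```text
t: 17.2
ee_pos: [590.1, 33.5, 165.1]
orientation: [-1.565, -0.109, 0.123]
ft_force: [-1.4, 0.5, -2.9]
width: 43.7
```

>>> jog_arm(
  steps=[
    {"turn":[0,0,0],"dp":[-0.15,-0.3,0.01],"claw":0.2},
    {"turn":[0,0,0],"dp":[-0.3,-0.6,0.02],"claw":0.2},
    {"turn":[0,0,0],"dp":[-0.43,-0.87,0.02],"claw":0.2},
    {"turn":[0,0,0],"dp":[-0.43,-0.87,0.02],"claw":0.2},
  ],
)

```text
t: 17.53
ee_pos: [552.6, -38.4, 164.7]
orientation: [-1.565, -0.104, 0.125]
ft_force: [-0.5, 0.9, -1.5]
width: 43.8
```

>>> jog_arm(
  steps=[
    {"turn":[0,0,0],"dp":[-0.15,-0.3,0.01],"claw":0.2},
    {"turn":[0,0,0],"dp":[-0.3,-0.6,0.02],"claw":0.2},
    {"turn":[0,0,0],"dp":[-0.43,-0.87,0.02],"claw":0.2},
    {"turn":[0,0,0],"dp":[-0.43,-0.87,0.02],"claw":0.2},
  ],
)

```text
t: 17.87
ee_pos: [516.0, -109.8, 164.8]
orientation: [-1.564, -0.099, 0.126]
ft_force: [-0.6, -0.9, -3.1]
width: 43.4
```

>>> jog_arm(
  steps=[
    {"turn":[0,0,0],"dp":[-0.15,-0.3,0.01],"claw":0.2},
    {"turn":[0,0,0],"dp":[-0.3,-0.6,0.02],"claw":0.2},
    {"turn":[0,0,0],"dp":[-0.43,-0.87,0.02],"claw":0.2},
    {"turn":[0,0,0],"dp":[-0.43,-0.87,0.02],"claw":0.2},
  ],
)

```text
t: 18.2
ee_pos: [480.2, -180.9, 165.3]
orientation: [-1.564, -0.096, 0.127]
ft_force: [-1.3, -0.2, -2.0]
width: 44.1
```

>>> jog_arm(
  steps=[
    {"turn":[0,0,0],"dp":[-0.15,-0.3,0.01],"claw":0.2},
    {"turn":[0,0,0],"dp":[-0.3,-0.6,0.02],"claw":0.2},
    {"turn":[0,0,0],"dp":[-0.43,-0.87,0.02],"claw":0.2},
    {"turn":[0,0,0],"dp":[-0.43,-0.87,0.02],"claw":0.2},
  ],
)

```text
t: 18.53
ee_pos: [445.1, -252.1, 166.1]
orientation: [-1.564, -0.094, 0.126]
ft_force: [0.2, -0.4, -2.8]
width: 43.3
```

>>> jog_arm(
  steps=[
    {"turn":[0,0,0],"dp":[-0.15,-0.3,0.01],"claw":0.2},
    {"turn":[0,0,0],"dp":[-0.3,-0.6,0.02],"claw":0.2},
    {"turn":[0,0,0],"dp":[-0.43,-0.87,0.02],"claw":0.2},
    {"turn":[0,0,0],"dp":[-0.43,-0.87,0.02],"claw":0.2},
    {"turn":[0,0,0],"dp":[-0.43,-0.87,0.02],"claw":0.2},
  ],
)

```text
t: 18.95
ee_pos: [411.0, -321.2, 167.0]
orientation: [-1.563, -0.092, 0.125]
ft_force: [-0.0, 0.1, -2.8]
width: 43.5
```

Run:
```python
from h import *
tool()
```

```text
t 18.95 p [ 411.  -321.2  167. ] jaw yaw 7.93 tool y [-0.021  0.004 -1.   ] w 43.5 F [-0.   0.1 -2.8] q [-0.68  0.36  1.89 -0.01  0.92 -0.81]
```

>>> jog_arm(
  steps=[
    {"turn":[-0.001,-0.0067,0],"dp":[0.05,-0.11,-0.3],"claw":0.2},
    {"turn":[-0.001,-0.0067,0],"dp":[0.05,-0.11,-0.6],"claw":0.2},
    {"turn":[-0.001,-0.0067,0],"dp":[0.05,-0.11,-0.9],"claw":0.2},
    {"turn":[-0.001,-0.0067,0],"dp":[0.05,-0.11,-1],"claw":0.2},
    {"turn":[-0.001,-0.0067,0],"dp":[0.05,-0.11,-1],"claw":0.2},
    {"turn":[-0.001,-0.0067,0],"dp":[0.05,-0.11,-1],"claw":0.2},
  ],
)

```text
t: 19.45
ee_pos: [415.6, -329.1, 87.0]
orientation: [-1.567, -0.109, 0.11]
ft_force: [0.3, -0.6, -1.3]
width: 43.7
```

Run:
```python
from h import *
tool()
```

```text
t 19.45 p [ 415.6 -329.1   87. ] jaw yaw 7.98 tool y [-0.001  0.001 -1.   ] w 43.7 F [ 0.3 -0.6 -1.3] q [-0.69  0.49  1.92  0.    0.73 -0.83]
```

>>> jog_arm(
  steps=[
    {"turn":[0,0,0],"dp":[0,0,-0.07],"claw":0.2},
    {"turn":[0,0,0],"dp":[0,0,-0.12],"claw":0.2},
    {"turn":[0,0,0],"dp":[0,0,-0.13],"claw":0.2},
    {"turn":[0,0,0],"dp":[0,0,-0.13],"claw":0.2},
    {"turn":[0,0,0],"dp":[0,0,-0.13],"claw":0.55},
    {"turn":[0,0,0],"dp":[0,0,-0.13],"claw":0.75},
    {"turn":[0,0,0],"dp":[0,0,-0.13],"claw":0.75},
    {"turn":[0,0,0],"dp":[0,0,-0.13],"claw":0.75},
    {"turn":[0,0,0],"dp":[0,0,-0.13],"claw":0.75},
  ],
)

```text
t: 20.2
ee_pos: [415.7, -329.2, 76.8]
orientation: [-1.567, -0.109, 0.11]
ft_force: [0.3, -0.1, -0.7]
width: 65.5
```

>>> jog_arm(
  steps=[
    {"turn":[0,0,0],"dp":[0,0,0.2],"claw":0.75},
    {"turn":[0,0,0],"dp":[0,0,0.6],"claw":0.75},
    {"turn":[0,0,0],"dp":[0,0,1],"claw":0.95},
    {"turn":[0,0,0],"dp":[0,0,1],"claw":0.95},
    {"turn":[0,0,0],"dp":[0,0,1],"claw":0.95},
  ],
)

```text
t: 20.62
ee_pos: [416.7, -330.0, 158.6]
orientation: [-1.57, -0.111, 0.107]
ft_force: [-0.5, -0.1, -0.4]
width: 81.6
```

Run:
```python
from h import *
np.set_printoptions(precision=1,suppress=True)
tool()
for n in('top','side'):
    d=cam(n);W=cloud(d);save(d,n+'5.png')
    for c,m in masks(d).items():
        mm=m&(W[...,2]>3)&(W[...,2]<25)&(W[...,0]>450)&(W[...,0]<720)&(abs(W[...,1]-40)<140)
        k,l,s,ce=cv2.connectedComponentsWithStats(mm.astype(np.uint8))
        i=1+np.argmax(s[1:,4]);q=cv2.convexHull(np.argwhere(l==i)[:,::-1].astype(np.float32))
        P=np.array([onz(d,*p,13)[:2] for p in q[:,0]],np.float32);r=cv2.minAreaRect(P)
        print(n,'mat',c,s[i,4],'cen',onz(d,*ce[i],13),'rect',r)
        mm=m&(W[...,2]>112)&(W[...,2]<130)&(W[...,1]<-200)
        v,u=np.nonzero(mm)
        if len(u): print('  lid',onz(d,u.mean(),v.mean(),115))
    hsv=cv2.cvtColor(d['img'],cv2.COLOR_RGB2HSV)
    mm=(W[...,2]>50)&(W[...,2]<62)&(hsv[...,1]<90)&(hsv[...,2]>110)&(abs(W[...,0]-640)<45)&(abs(W[...,1]-45)<45)
    v,u=np.nonzero(mm);print('honey',len(u),onz(d,u.mean(),v.mean(),55),W[mm].min(0),W[mm].max(0))
    v,u=np.nonzero((W[...,2]>22)&(W[...,2]<30)&(hsv[...,2]>85)&(hsv[...,1]>60)&(abs(W[...,0]-517)<50)&(abs(W[...,1]-307)<50))
    q=cv2.fitEllipse(cv2.convexHull(np.c_[u,v].astype(np.float32)))
    print('coaster',len(u),onz(d,*q[0],24),onz(d,u.mean(),v.mean(),24))
```

```text
t 20.62 p [ 416.7 -330.   158.6] jaw yaw 7.96 tool y [ 0. -0. -1.] w 81.6 F [-0.5 -0.1 -0.4] q [-0.7  0.4  1.9  0.   0.9 -0.8]
top mat red 571 cen [576.8  36.5  13. ] rect ((577.0923461914062, 36.56554412841797), (53.03953552246094, 53.0853157043457), 7.676806449890137)
  lid [ 496.  -320.2  115. ]
top mat green 523 cen [648.6 -16.1  13. ] rect ((648.8854370117188, -16.00992774963379), (51.9788703918457, 52.1633415222168), 7.761122703552246)
  lid [ 576.1 -321.7  115. ]
top mat blue 509 cen [631.3 106.5  13. ] rect ((631.489013671875, 106.65595245361328), (50.61355209350586, 51.31343460083008), 8.032485008239746)
  lid [ 416.7 -327.7  115. ]
honey 431 [640.3  43.8  55. ] [614.2  18.8  50.6] [684.6  88.6  61.8]
coaster 1126 [517.8 307.9  24. ] [518.  307.7  24. ]
side mat red 373 cen [576.3  37.9  13. ] rect ((576.799072265625, 37.09588623046875), (52.86927795410156, 53.93218231201172), 7.506514072418213)
  lid [ 463.2 -420.8  115. ]
side mat green 196 cen [643.7 -20.7  13. ] rect ((648.6367797851562, -15.20949935913086), (51.31888961791992, 52.30252456665039), 7.906265735626221)
  lid [ 575.6 -319.2  115. ]
side mat blue 302 cen [631.7 103.   13. ] rect ((632.1781616210938, 104.97100830078125), (51.99687194824219, 47.7464599609375), 6.172699928283691)
  lid [ 415.7 -325.   115. ]
honey 267 [638.4  44.3  55. ] [613.6  17.3  50. ] [684.9  89.1  60.7]
coaster 1255 [517.5 309.   24. ] [517.5 308.7  24. ]
```

View pics/side5.png

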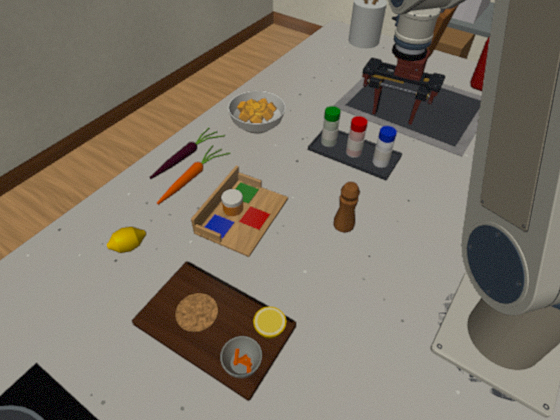

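View pics/top5.png

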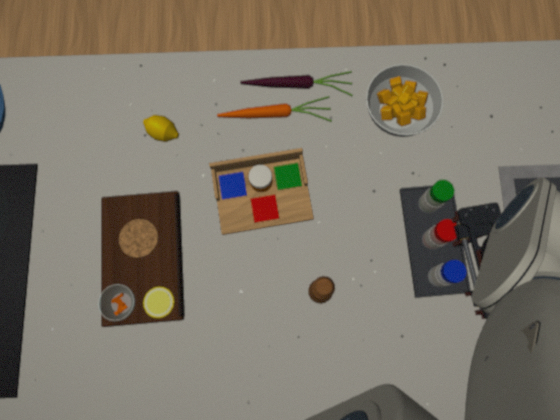

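>>> jog_arm(
  steps=[
    {"turn":[0,0,0.1],"dp":[0.54,0.9,0],"claw":0.95},
    {"turn":[0,0,0.1],"dp":[0.54,0.9,0],"claw":0.95},
    {"turn":[0,0,0.1],"dp":[0.54,0.9,0],"claw":0.95},
    {"turn":[0,0,0.1],"dp":[0.54,0.9,0],"claw":0.95},
  ],
)

```text
t: 21.05
ee_pos: [458.3, -254.7, 154.6]
orientation: [-1.537, -0.357, 0.362]
ft_force: [-0.7, 1.0, -0.8]
width: 83.3
```

>>> jog_arm(
  steps=[
    {"turn":[0,0,0.1],"dp":[0.54,0.9,0],"claw":0.95},
    {"turn":[0,0,0.1],"dp":[0.54,0.9,0],"claw":0.95},
    {"turn":[0,0,0.1],"dp":[0.54,0.9,0],"claw":0.95},
    {"turn":[0,0,0.1],"dp":[0.54,0.9,0],"claw":0.95},
  ],
)

```text
t: 21.38
ee_pos: [501.5, -181.5, 153.4]
orientation: [-1.48, -0.601, 0.611]
ft_force: [0.1, 0.2, 0.1]
width: 83.5
```

>>> jog_arm(
  steps=[
    {"turn":[0,0,0.1],"dp":[0.54,0.9,0],"claw":0.95},
    {"turn":[0,0,0.1],"dp":[0.54,0.9,0],"claw":0.95},
    {"turn":[0,0,0.1],"dp":[0.54,0.9,0],"claw":0.95},
    {"turn":[0,0,0.1],"dp":[0.54,0.9,0],"claw":0.95},
  ],
)

```text
t: 21.72
ee_pos: [544.5, -109.4, 152.4]
orientation: [-1.395, -0.841, 0.854]
ft_force: [-0.4, -1.4, -0.1]
width: 83.5
```

>>> jog_arm(
  steps=[
    {"turn":[0,0,0.1],"dp":[0.54,0.9,0],"claw":0.95},
    {"turn":[0,0,0.1],"dp":[0.54,0.9,0],"claw":0.95},
    {"turn":[0,0,0.1],"dp":[0.54,0.9,0],"claw":0.95},
    {"turn":[0,0,0.1],"dp":[0.54,0.9,0],"claw":0.95},
    {"turn":[0,0,0.1],"dp":[0.54,0.9,0],"claw":0.95},
  ],
)

```text
t: 22.13
ee_pos: [586.6, -39.0, 151.7]
orientation: [-1.282, -1.071, 1.088]
ft_force: [-0.2, -0.6, 0.1]
width: 83.3
```

Run:
```python
from h import *
tool()
```

```text
t 22.13 p [586.6 -39.  151.7] jaw yaw 80.04 tool y [-0.01  -0.003 -1.   ] w 83.3 F [-0.2 -0.6  0.1] q [-0.08  0.46  1.76 -0.01  0.93 -1.48]
```

>>> jog_arm(
  steps=[
    {"turn":[0.001,-0.003,0.099],"dp":[0.66,1.0,0],"claw":0.95},
    {"turn":[0.001,-0.003,0.099],"dp":[0.66,1.0,0],"claw":0.95},
    {"turn":[0.001,-0.003,0.099],"dp":[0.66,1.0,0],"claw":0.95},
    {"turn":[0.001,-0.003,0.099],"dp":[0.66,1.0,0],"claw":0.95},
    {"turn":[0.001,-0.003,0.099],"dp":[0.66,1.0,-0.4],"claw":0.95},
    {"turn":[0.001,-0.003,0.099],"dp":[0.66,1.0,-0.6],"claw":0.95},
    {"turn":[0.001,-0.003,0.099],"dp":[0.66,1.0,-0.6],"claw":0.95},
    {"turn":[0.001,-0.003,0.099],"dp":[0.66,1.0,-0.6],"claw":0.95},
  ],
)

```text
t: 22.8
ee_pos: [637.7, 38.7, 102.9]
orientation: [-1.143, -1.302, 1.308]
ft_force: [-0.1, 0.4, 0.2]
width: 83.4
```

Run:
```python
from h import *
tool()
```

```text
t 22.80 p [637.7  38.7 102.9] jaw yaw 97.54 tool y [-0.003 -0.002 -1.   ] w 83.4 F [-0.1  0.4  0.2] q [ 0.04  0.59  1.67 -0.    0.89 -1.66]
```

>>> jog_arm(
  steps=[
    {"turn":[0,0,0],"dp":[0.03,0.08,-0.1],"claw":0.95},
    {"turn":[0,0,0],"dp":[0.03,0.08,-0.3],"claw":0.95},
    {"turn":[0,0,0],"dp":[0.03,0.08,-0.6],"claw":0.95},
    {"turn":[0,0,0],"dp":[0.03,0.08,-0.9],"claw":0.95},
    {"turn":[0,0,0],"dp":[0.03,0.08,-1],"claw":0.95},
    {"turn":[0,0,0],"dp":[0.03,0.08,-1],"claw":0.95},
    {"turn":[0,0,0],"dp":[0.03,0.08,-1],"claw":0.95},
  ],
)

```text
t: 23.38
ee_pos: [640.5, 44.9, 23.6]
orientation: [-1.144, -1.302, 1.308]
ft_force: [0.1, 0.2, 0.0]
width: 83.4
```

>>> jog_arm(
  steps=[
    {"turn":[0,0,0],"dp":[0,0,0],"claw":0.7},
    {"turn":[0,0,0],"dp":[0,0,0],"claw":0.6},
    {"turn":[0,0,0],"dp":[0,0,0],"claw":0.5},
    {"turn":[0,0,0],"dp":[0,0,0],"claw":0.4},
    {"turn":[0,0,0],"dp":[0,0,0],"claw":0.3},
    {"turn":[0,0,0],"dp":[0,0,0],"claw":0.3},
    {"turn":[0,0,0],"dp":[0,0,0],"claw":0.3},
    {"turn":[0,0,0],"dp":[0,0,0],"claw":0.3},
    {"turn":[0,0,0],"dp":[0,0,0],"claw":0.3},
  ],
)

```text
t: 24.13
ee_pos: [640.8, 44.9, 24.0]
orientation: [-1.144, -1.302, 1.307]
ft_force: [-0.8, -0.1, 6.5]
width: 49.6
```

Run:
```python
from h import *
tool();d=cam('side');save(d,'s6.png')
```

```text
t 24.13 p [640.8  44.9  24. ] jaw yaw 97.49 tool y [-0.002 -0.002 -1.   ] w 49.6 F [-0.8 -0.1  6.5] q [ 0.05  0.71  1.68 -0.    0.76 -1.65]
```

View pics/s6.png

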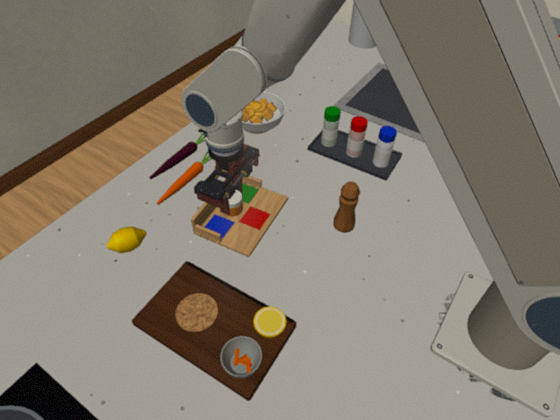

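>>> jog_arm(
  steps=[
    {"turn":[0,0,0],"dp":[0,0,0.15],"claw":0.3},
    {"turn":[0,0,0],"dp":[0,0,0.4],"claw":0.3},
    {"turn":[0,0,0],"dp":[0,0,0.7],"claw":0.3},
    {"turn":[0,0,0],"dp":[0,0,1],"claw":0.3},
    {"turn":[0,0,0],"dp":[0,0,1],"claw":0.3},
    {"turn":[0,0,0],"dp":[0,0,1],"claw":0.3},
  ],
)

```text
t: 24.68
ee_pos: [641.7, 45.0, 105.6]
orientation: [-1.147, -1.305, 1.306]
ft_force: [-0.4, -0.2, -1.6]
width: 49.8
```

>>> jog_arm(
  steps=[
    {"turn":[0,0,0],"dp":[-0.12,0.27,0.01],"claw":0.3},
    {"turn":[0,0,0],"dp":[-0.25,0.54,0.02],"claw":0.3},
    {"turn":[0,0,0],"dp":[-0.37,0.8,0.02],"claw":0.3},
    {"turn":[0,0,0],"dp":[-0.37,0.8,0.02],"claw":0.3},
  ],
)

```text
t: 25.02
ee_pos: [609.1, 111.6, 105.5]
orientation: [-1.142, -1.303, 1.309]
ft_force: [-0.3, -0.6, -0.6]
width: 49.3
```

>>> jog_arm(
  steps=[
    {"turn":[0,0,0],"dp":[-0.12,0.27,0.01],"claw":0.3},
    {"turn":[0,0,0],"dp":[-0.25,0.54,0.02],"claw":0.3},
    {"turn":[0,0,0],"dp":[-0.37,0.8,0.02],"claw":0.3},
    {"turn":[0,0,0],"dp":[-0.37,0.8,0.02],"claw":0.3},
  ],
)

```text
t: 25.35
ee_pos: [577.1, 177.8, 105.7]
orientation: [-1.139, -1.302, 1.312]
ft_force: [0.1, -0.5, -0.3]
width: 49.5
```

>>> jog_arm(
  steps=[
    {"turn":[0,0,0],"dp":[-0.12,0.27,0.01],"claw":0.3},
    {"turn":[0,0,0],"dp":[-0.25,0.54,0.02],"claw":0.3},
    {"turn":[0,0,0],"dp":[-0.37,0.8,0.02],"claw":0.3},
    {"turn":[0,0,0],"dp":[-0.37,0.8,0.02],"claw":0.3},
  ],
)

```text
t: 25.68
ee_pos: [546.0, 243.5, 106.2]
orientation: [-1.136, -1.302, 1.315]
ft_force: [-0.5, 0.5, -0.7]
width: 49.4
```

>>> jog_arm(
  steps=[
    {"turn":[0,0,0],"dp":[-0.12,0.27,0.01],"claw":0.3},
    {"turn":[0,0,0],"dp":[-0.25,0.54,0.02],"claw":0.3},
    {"turn":[0,0,0],"dp":[-0.37,0.8,0.02],"claw":0.3},
    {"turn":[0,0,0],"dp":[-0.37,0.8,0.02],"claw":0.3},
    {"turn":[0,0,0],"dp":[-0.37,0.8,0.02],"claw":0.3},
  ],
)

```text
t: 26.1
ee_pos: [516.4, 307.1, 107.1]
orientation: [-1.135, -1.303, 1.317]
ft_force: [0.2, -0.4, -1.4]
width: 49.6
```

Run:
```python
from h import *
tool()
```

```text
t 26.10 p [516.4 307.1 107.1] jaw yaw 97.96 tool y [-0.009 -0.003 -1.   ] w 49.6 F [ 0.2 -0.4 -1.4] q [ 0.52  0.54  1.75  0.    0.86 -1.2 ]
```

>>> jog_arm(
  steps=[
    {"turn":[0.001,-0.003,0],"dp":[0.025,0.015,-0.3],"claw":0.3},
    {"turn":[0.001,-0.003,0],"dp":[0.025,0.015,-0.6],"claw":0.3},
    {"turn":[0.001,-0.003,0],"dp":[0.025,0.015,-0.8],"claw":0.3},
    {"turn":[0.001,-0.003,0],"dp":[0.025,0.015,-0.8],"claw":0.3},
    {"turn":[0.001,-0.003,0],"dp":[0.025,0.015,-0.83],"claw":0.3},
    {"turn":[0.001,-0.003,0],"dp":[0.025,0.015,-0.85],"claw":0.3},
    {"turn":[0.001,-0.003,0],"dp":[0.025,0.015,-0.86],"claw":0.3},
    {"turn":[0.001,-0.003,0],"dp":[0.025,0.015,-0.86],"claw":0.3},
  ],
)

```text
t: 26.77
ee_pos: [519.1, 308.3, 39.1]
orientation: [-1.141, -1.312, 1.309]
ft_force: [-0.0, 0.8, -0.6]
width: 49.5
```

Run:
```python
from h import *
tool()
```

```text
t 26.77 p [519.1 308.3  39.1] jaw yaw 97.94 tool y [ 0.002  0.001 -1.   ] w 49.5 F [-0.   0.8 -0.6] q [ 0.52  0.64  1.77 -0.    0.73 -1.19]
```

>>> jog_arm(
  steps=[
    {"turn":[0,0,0],"dp":[0,0,-0.015],"claw":0.3},
    {"turn":[0,0,0],"dp":[0,0,-0.018],"claw":0.3},
    {"turn":[0,0,0],"dp":[0,0,-0.018],"claw":0.5},
    {"turn":[0,0,0],"dp":[0,0,-0.018],"claw":0.65},
    {"turn":[0,0,0],"dp":[0,0,-0.018],"claw":0.8},
    {"turn":[0,0,0],"dp":[0,0,-0.018],"claw":0.8},
    {"turn":[0,0,0],"dp":[0,0,-0.018],"claw":0.8},
    {"turn":[0,0,0],"dp":[0,0,-0.018],"claw":0.8},
  ],
)

```text
t: 27.43
ee_pos: [519.1, 308.3, 37.7]
orientation: [-1.141, -1.312, 1.309]
ft_force: [-0.3, -0.1, 0.3]
width: 70.2
```

>>> jog_arm(
  steps=[
    {"turn":[0,0,0],"dp":[0,0,0.15],"claw":0.8},
    {"turn":[0,0,0],"dp":[0,0,0.5],"claw":0.8},
    {"turn":[0,0,0],"dp":[0,0,1],"claw":0.8},
    {"turn":[0,0,0],"dp":[0,0,1],"claw":0.8},
    {"turn":[0,0,0],"dp":[0,0,1],"claw":0.8},
  ],
)

```text
t: 27.85
ee_pos: [520.9, 309.4, 121.0]
orientation: [-1.143, -1.317, 1.305]
ft_force: [1.5, 0.0, -0.1]
width: 70.4
```

>>> jog_arm(
  steps=[
    {"turn":[0,0,-0.1],"dp":[0,-0.95,0.3],"claw":0.8},
    {"turn":[0,0,-0.1],"dp":[0,-0.95,0.3],"claw":0.8},
    {"turn":[0,0,-0.1],"dp":[0,-0.95,0.3],"claw":0.8},
    {"turn":[0,0,-0.1],"dp":[0,-0.95,0.3],"claw":0.8},
  ],
)

```text
t: 28.18
ee_pos: [520.6, 231.7, 145.2]
orientation: [-1.293, -1.081, 1.071]
ft_force: [-0.7, 0.7, 0.2]
width: 70.3
```

>>> jog_arm(
  steps=[
    {"turn":[0,0,-0.1],"dp":[0,-0.95,0.3],"claw":0.8},
    {"turn":[0,0,-0.1],"dp":[0,-0.95,0.3],"claw":0.8},
    {"turn":[0,0,-0.1],"dp":[0,-0.95,0.3],"claw":0.8},
    {"turn":[0,0,-0.1],"dp":[0,-0.95,0.3],"claw":0.8},
  ],
)

```text
t: 28.52
ee_pos: [520.7, 154.9, 169.1]
orientation: [-1.409, -0.841, 0.832]
ft_force: [0.3, -0.7, 0.6]
width: 70.8
```

>>> jog_arm(
  steps=[
    {"turn":[0,0,-0.1],"dp":[0,-0.95,0.1],"claw":0.8},
    {"turn":[0,0,-0.1],"dp":[0,-0.95,0.1],"claw":0.8},
    {"turn":[0,0,-0.1],"dp":[0,-0.95,0.1],"claw":0.8},
    {"turn":[0,0,-0.1],"dp":[0,-0.95,0.1],"claw":0.8},
  ],
)

```text
t: 28.85
ee_pos: [520.5, 78.7, 176.4]
orientation: [-1.493, -0.598, 0.592]
ft_force: [-0.8, -0.6, 0.2]
width: 70.3
```

Run:
```python
from h import *
np.set_printoptions(precision=1,suppress=True)
tool()
for n in('top','side'):
    d=cam(n);W=cloud(d);save(d,n+'7.png')
    hsv=cv2.cvtColor(d['img'],cv2.COLOR_RGB2HSV)
    mm=(W[...,2]>62)&(W[...,2]<80)&(hsv[...,1]<90)&(hsv[...,2]>110)&(abs(W[...,0]-517)<50)&(abs(W[...,1]-307)<50)
    v,u=np.nonzero(mm);print('honey',len(u),onz(d,u.mean(),v.mean(),69),W[mm].min(0),W[mm].max(0))
```

```text
t 28.85 p [520.5  78.7 176.4] jaw yaw 43.57 tool y [ 0. -0. -1.] w 70.3 F [-0.8 -0.6  0.2] q [ 0.1  0.3  1.9 -0.   0.9 -0.6]
honey 228 [515.9 318.2  69. ] [492.9 305.7  62.6] [541.5 332.6  75. ]
honey 495 [516.1 308.3  69. ] [491.8 282.5  62.3] [541.9 331.8  73.2]
```

View pics/top7.png

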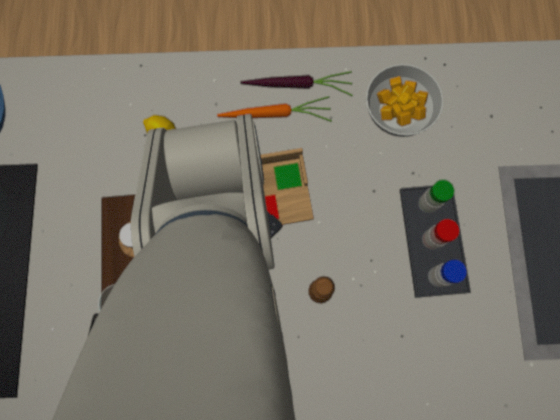

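The honey jar sits on the coaster, about 2 mm off centre. Now I bring back the blue jar.

>>> jog_arm(
  steps=[
    {"turn":[0,0,-0.04],"dp":[0,-0.98,0],"claw":0.75},
    {"turn":[0,0,-0.04],"dp":[0,-0.98,0],"claw":0.75},
    {"turn":[0,0,-0.04],"dp":[0,-0.98,0],"claw":0.75},
  ],
)

```text
t: 29.2
ee_pos: [520.5, -0.8, 175.8]
orientation: [-1.517, -0.506, 0.503]
ft_force: [-0.4, 0.0, 0.3]
width: 65.9
```

>>> jog_arm(
  steps=[
    {"turn":[0,0,-0.04],"dp":[0,-0.98,0],"claw":0.75},
    {"turn":[0,0,-0.04],"dp":[0,-0.98,0],"claw":0.75},
    {"turn":[0,0,-0.04],"dp":[0,-0.98,0],"claw":0.75},
  ],
)

```text
t: 29.45
ee_pos: [521.1, -82.3, 175.5]
orientation: [-1.539, -0.41, 0.407]
ft_force: [0.4, 0.4, 1.0]
width: 65.8
```

>>> jog_arm(
  steps=[
    {"turn":[0,0,-0.04],"dp":[-0.4,-0.98,0],"claw":0.75},
    {"turn":[0,0,-0.04],"dp":[-0.4,-0.98,0],"claw":0.75},
    {"turn":[0,0,-0.04],"dp":[-0.4,-0.98,0],"claw":0.75},
  ],
)

```text
t: 29.7
ee_pos: [487.8, -162.9, 175.0]
orientation: [-1.556, -0.312, 0.312]
ft_force: [-0.3, 0.5, -0.6]
width: 65.7
```

>>> jog_arm(
  steps=[
    {"turn":[0,0,-0.04],"dp":[-0.4,-0.98,0],"claw":0.75},
    {"turn":[0,0,-0.04],"dp":[-0.4,-0.98,0],"claw":0.75},
    {"turn":[0,0,-0.04],"dp":[-0.4,-0.98,0],"claw":0.75},
    {"turn":[0,0,-0.04],"dp":[-0.4,-0.98,0],"claw":0.75},
  ],
)

```text
t: 30.03
ee_pos: [455.9, -241.5, 174.6]
orientation: [-1.567, -0.213, 0.214]
ft_force: [0.2, 0.3, 0.8]
width: 66.1
```

Run:
```python
from h import *
tool()
```

```text
t 30.03 p [ 455.9 -241.5  174.6] jaw yaw 15.60 tool y [ 0.    -0.007 -1.   ] w 66.1 F [0.2 0.3 0.8] q [-0.51  0.33  1.91 -0.01  0.9  -0.77]
```

>>> jog_arm(
  steps=[
    {"turn":[0.002,0,-0.042],"dp":[-0.49,-1,0],"claw":0.75},
    {"turn":[0.002,0,-0.042],"dp":[-0.49,-1,0],"claw":0.75},
    {"turn":[0.002,0,-0.042],"dp":[-0.49,-1,0],"claw":0.75},
    {"turn":[0.002,0,-0.042],"dp":[-0.49,-1,-0.3],"claw":0.75},
    {"turn":[0.002,0,-0.042],"dp":[-0.49,-1,-0.5],"claw":0.75},
    {"turn":[0.002,0,-0.042],"dp":[-0.49,-1,-0.5],"claw":0.75},
    {"turn":[0.002,0,-0.042],"dp":[-0.49,-1,-0.5],"claw":0.75},
  ],
)

```text
t: 30.62
ee_pos: [417.3, -319.3, 134.0]
orientation: [-1.566, -0.111, 0.114]
ft_force: [0.6, 0.6, 0.1]
width: 65.7
```

Run:
```python
from h import *
tool()
```

```text
t 30.62 p [ 417.3 -319.3  134. ] jaw yaw 8.23 tool y [-0.002  0.001 -1.   ] w 65.7 F [0.6 0.6 0.1] q [-0.68  0.41  1.91 -0.    0.83 -0.82]
```

>>> jog_arm(
  steps=[
    {"turn":[0,0,0],"dp":[-0.01,-0.095,-0.05],"claw":0.75},
    {"turn":[0,0,0],"dp":[-0.01,-0.095,-0.3],"claw":0.75},
    {"turn":[0,0,0],"dp":[-0.01,-0.095,-0.6],"claw":0.75},
    {"turn":[0,0,0],"dp":[-0.01,-0.095,-0.69],"claw":0.75},
    {"turn":[0,0,0],"dp":[-0.01,-0.095,-0.69],"claw":0.75},
    {"turn":[0,0,0],"dp":[-0.01,-0.095,-0.69],"claw":0.4},
    {"turn":[0,0,0],"dp":[-0.01,-0.095,-0.69],"claw":0.3},
    {"turn":[0,0,0],"dp":[-0.01,-0.095,-0.69],"claw":0.3},
    {"turn":[0,0,0],"dp":[-0.01,-0.095,-0.69],"claw":0.2},
    {"turn":[0,0,0],"dp":[-0.01,-0.095,-0.69],"claw":0.2},
    {"turn":[0,0,0],"dp":[-0.01,-0.095,-0.69],"claw":0.2},
  ],
)

```text
t: 31.53
ee_pos: [417.1, -327.5, 79.8]
orientation: [-1.568, -0.112, 0.113]
ft_force: [-0.4, 0.3, 7.4]
width: 43.6
```

Run:
```python
from h import *
tool()
```

```text
t 31.53 p [ 417.1 -327.5   79.8] jaw yaw 8.23 tool y [-0.  0. -1.] w 43.6 F [-0.4  0.3  7.4] q [-0.69  0.5   1.92 -0.    0.72 -0.83]
```

>>> jog_arm(
  steps=[
    {"turn":[0,0,0],"dp":[0,0,0.2],"claw":0.2},
    {"turn":[0,0,0],"dp":[0,0,0.6],"claw":0.2},
    {"turn":[0,0,0],"dp":[0,0,1],"claw":0.2},
    {"turn":[0,0,0],"dp":[0,0,1],"claw":0.2},
    {"turn":[0,0,0],"dp":[0,0,1],"claw":0.2},
  ],
)

```text
t: 31.95
ee_pos: [417.9, -328.2, 161.4]
orientation: [-1.57, -0.115, 0.111]
ft_force: [-1.3, -0.1, -2.6]
width: 43.7
```

>>> jog_arm(
  steps=[
    {"turn":[0,0,0],"dp":[0.14,0.3,0.01],"claw":0.2},
    {"turn":[0,0,0],"dp":[0.28,0.6,0.02],"claw":0.2},
    {"turn":[0,0,0],"dp":[0.43,0.88,0.02],"claw":0.2},
    {"turn":[0,0,0],"dp":[0.43,0.88,0.02],"claw":0.2},
  ],
)

```text
t: 32.28
ee_pos: [452.3, -254.3, 161.3]
orientation: [-1.567, -0.114, 0.114]
ft_force: [0.4, 0.9, -3.1]
width: 43.9
```

>>> jog_arm(
  steps=[
    {"turn":[0,0,0],"dp":[0.14,0.3,0.01],"claw":0.2},
    {"turn":[0,0,0],"dp":[0.28,0.6,0.02],"claw":0.2},
    {"turn":[0,0,0],"dp":[0.43,0.88,0.02],"claw":0.2},
    {"turn":[0,0,0],"dp":[0.43,0.88,0.02],"claw":0.2},
  ],
)

```text
t: 32.62
ee_pos: [487.0, -181.1, 161.4]
orientation: [-1.565, -0.115, 0.117]
ft_force: [0.1, 0.3, -2.2]
width: 43.7
```

>>> jog_arm(
  steps=[
    {"turn":[0,0,0],"dp":[0.14,0.3,0.01],"claw":0.2},
    {"turn":[0,0,0],"dp":[0.28,0.6,0.02],"claw":0.2},
    {"turn":[0,0,0],"dp":[0.43,0.88,0.02],"claw":0.2},
    {"turn":[0,0,0],"dp":[0.43,0.88,0.02],"claw":0.2},
  ],
)

```text
t: 32.95
ee_pos: [522.1, -108.5, 161.9]
orientation: [-1.564, -0.116, 0.12]
ft_force: [-0.5, -0.0, -2.0]
width: 43.6
```

>>> jog_arm(
  steps=[
    {"turn":[0,0,0],"dp":[0.14,0.3,0.01],"claw":0.2},
    {"turn":[0,0,0],"dp":[0.28,0.6,0.02],"claw":0.2},
    {"turn":[0,0,0],"dp":[0.43,0.88,0.02],"claw":0.2},
    {"turn":[0,0,0],"dp":[0.43,0.88,0.02],"claw":0.2},
  ],
)

```text
t: 33.28
ee_pos: [557.6, -36.2, 162.5]
orientation: [-1.564, -0.118, 0.121]
ft_force: [-0.1, 0.2, -1.4]
width: 43.8
```

>>> jog_arm(
  steps=[
    {"turn":[0,0,0],"dp":[0.14,0.3,0.01],"claw":0.2},
    {"turn":[0,0,0],"dp":[0.28,0.6,0.02],"claw":0.2},
    {"turn":[0,0,0],"dp":[0.43,0.88,0.02],"claw":0.2},
    {"turn":[0,0,0],"dp":[0.43,0.88,0.02],"claw":0.2},
    {"turn":[0,0,0],"dp":[0.43,0.88,0.02],"claw":0.2},
  ],
)

```text
t: 33.7
ee_pos: [591.4, 33.6, 163.0]
orientation: [-1.564, -0.117, 0.124]
ft_force: [-0.4, 0.4, -1.7]
width: 43.5
```

Run:
```python
from h import *
tool()
```

```text
t 33.70 p [591.4  33.6 163. ] jaw yaw 8.81 tool y [-0.004  0.003 -1.   ] w 43.5 F [-0.4  0.4 -1.7] q [ 0.03  0.45  1.74  0.    0.95 -0.12]
```

>>> jog_arm(
  steps=[
    {"turn":[-0.001,-0.001,-0.004],"dp":[0.17,0.3,0],"claw":0.2},
    {"turn":[-0.001,-0.001,-0.004],"dp":[0.34,0.6,0],"claw":0.2},
    {"turn":[-0.001,-0.001,-0.004],"dp":[0.5,0.9,0],"claw":0.2},
    {"turn":[-0.001,-0.001,-0.004],"dp":[0.5,0.9,0],"claw":0.2},
    {"turn":[-0.001,-0.001,-0.004],"dp":[0.5,0.9,-0.2],"claw":0.2},
    {"turn":[-0.001,-0.001,-0.004],"dp":[0.5,0.9,-0.5],"claw":0.2},
    {"turn":[-0.001,-0.001,-0.004],"dp":[0.5,0.9,-0.5],"claw":0.2},
    {"turn":[-0.001,-0.001,-0.004],"dp":[0.5,0.9,-0.5],"claw":0.2},
  ],
)

```text
t: 34.37
ee_pos: [629.5, 103.6, 121.4]
orientation: [-1.569, -0.105, 0.115]
ft_force: [0.5, -0.2, -1.9]
width: 43.2
```

Run:
```python
from h import *
tool()
```

```text
t 34.37 p [629.5 103.6 121.4] jaw yaw 8.02 tool y [-0.006 -0.001 -1.   ] w 43.2 F [ 0.5 -0.2 -1.9] q [ 0.14  0.57  1.66 -0.    0.92  0.  ]
```

>>> jog_arm(
  steps=[
    {"turn":[0,-0.002,0],"dp":[0.025,0.025,-0.15],"claw":0.2},
    {"turn":[0,-0.002,0],"dp":[0.025,0.025,-0.3],"claw":0.2},
    {"turn":[0,-0.002,0],"dp":[0.025,0.025,-0.38],"claw":0.2},
    {"turn":[0,-0.002,0],"dp":[0.025,0.025,-0.4],"claw":0.2},
    {"turn":[0,-0.002,0],"dp":[0.025,0.025,-0.415],"claw":0.2},
    {"turn":[0,-0.002,0],"dp":[0.025,0.025,-0.42],"claw":0.2},
    {"turn":[0,-0.002,0],"dp":[0.025,0.025,-0.42],"claw":0.2},
  ],
)

```text
t: 34.95
ee_pos: [631.8, 105.6, 88.3]
orientation: [-1.569, -0.111, 0.109]
ft_force: [0.4, -0.3, -2.5]
width: 43.4
```

Run:
```python
from h import *
tool()
```

```text
t 34.95 p [631.8 105.6  88.3] jaw yaw 8.03 tool y [ 0.001 -0.001 -1.   ] w 43.4 F [ 0.4 -0.3 -2.5] q [ 0.15  0.61  1.67 -0.    0.86  0.01]
```

>>> jog_arm(
  steps=[
    {"turn":[0,0,0],"dp":[0,0,-0.014],"claw":0.2},
    {"turn":[0,0,0],"dp":[0,0,-0.014],"claw":0.2},
    {"turn":[0,0,0],"dp":[0,0,-0.014],"claw":0.55},
    {"turn":[0,0,0],"dp":[0,0,-0.014],"claw":0.75},
    {"turn":[0,0,0],"dp":[0,0,-0.014],"claw":0.75},
    {"turn":[0,0,0],"dp":[0,0,-0.014],"claw":0.75},
    {"turn":[0,0,0],"dp":[0,0,-0.014],"claw":0.75},
  ],
)

```text
t: 35.53
ee_pos: [631.9, 105.6, 87.2]
orientation: [-1.569, -0.111, 0.109]
ft_force: [-0.1, -0.5, -0.1]
width: 65.5
```

>>> jog_arm(
  steps=[
    {"turn":[0,0,0],"dp":[0,0,0.2],"claw":0.75},
    {"turn":[0,0,0],"dp":[0,0,0.6],"claw":0.75},
    {"turn":[0,0,0],"dp":[0,0,1],"claw":0.75},
    {"turn":[0,0,0],"dp":[0,0,1],"claw":0.75},
    {"turn":[0,0,0],"dp":[0,0,1],"claw":0.75},
  ],
)

```text
t: 35.95
ee_pos: [633.3, 105.9, 169.4]
orientation: [-1.569, -0.114, 0.106]
ft_force: [-0.5, -0.8, -0.3]
width: 65.6
```

>>> jog_arm(
  steps=[
    {"turn":[0,0,0],"dp":[-0.28,-0.87,0.02],"claw":0.75},
    {"turn":[0,0,0],"dp":[-0.28,-0.87,0.02],"claw":0.75},
    {"turn":[0,0,0],"dp":[-0.28,-0.87,0.02],"claw":0.75},
  ],
)

```text
t: 36.2
ee_pos: [608.2, 32.5, 169.6]
orientation: [-1.57, -0.11, 0.107]
ft_force: [0.1, -0.7, 0.2]
width: 65.7
```

>>> jog_arm(
  steps=[
    {"turn":[0,0,0],"dp":[-0.28,-0.87,0.02],"claw":0.75},
    {"turn":[0,0,0],"dp":[-0.28,-0.87,0.02],"claw":0.75},
    {"turn":[0,0,0],"dp":[-0.28,-0.87,0.02],"claw":0.75},
  ],
)

```text
t: 36.45
ee_pos: [583.2, -41.0, 169.6]
orientation: [-1.571, -0.104, 0.108]
ft_force: [-0.4, 0.3, -0.0]
width: 65.9
```

>>> jog_arm(
  steps=[
    {"turn":[0,0,0],"dp":[-0.28,-0.87,0.02],"claw":0.75},
    {"turn":[0,0,0],"dp":[-0.28,-0.87,0.02],"claw":0.75},
    {"turn":[0,0,0],"dp":[-0.28,-0.87,0.02],"claw":0.75},
  ],
)

```text
t: 36.7
ee_pos: [558.8, -114.0, 170.0]
orientation: [-1.571, -0.099, 0.107]
ft_force: [0.1, -0.3, -0.3]
width: 65.7
```

>>> jog_arm(
  steps=[
    {"turn":[0,0,0],"dp":[-0.28,-0.87,0.02],"claw":0.75},
    {"turn":[0,0,0],"dp":[-0.28,-0.87,0.02],"claw":0.75},
    {"turn":[0,0,0],"dp":[-0.28,-0.87,0.02],"claw":0.75},
  ],
)

```text
t: 36.95
ee_pos: [535.0, -186.8, 170.7]
orientation: [-1.572, -0.096, 0.106]
ft_force: [0.9, -0.2, -0.2]
width: 65.8
```

>>> jog_arm(
  steps=[
    {"turn":[0,0,0],"dp":[-0.28,-0.87,0.02],"claw":0.75},
    {"turn":[0,0,0],"dp":[-0.28,-0.87,0.02],"claw":0.75},
    {"turn":[0,0,0],"dp":[-0.28,-0.87,0.02],"claw":0.75},
    {"turn":[0,0,0],"dp":[-0.28,-0.87,0.02],"claw":0.75},
  ],
)

```text
t: 37.28
ee_pos: [512.5, -256.5, 171.5]
orientation: [-1.571, -0.093, 0.104]
ft_force: [0.8, 1.0, -0.1]
width: 65.9
```

Run:
```python
from h import *
tool();d=cam('side');save(d,'s8.png')
```

```text
t 37.28 p [ 512.5 -256.5  171.5] jaw yaw 7.19 tool y [-0.007 -0.003 -1.   ] w 65.9 F [ 0.8  1.  -0.1] q [-0.48  0.41  1.78 -0.01  0.95 -0.6 ]
```

View pics/s8.png

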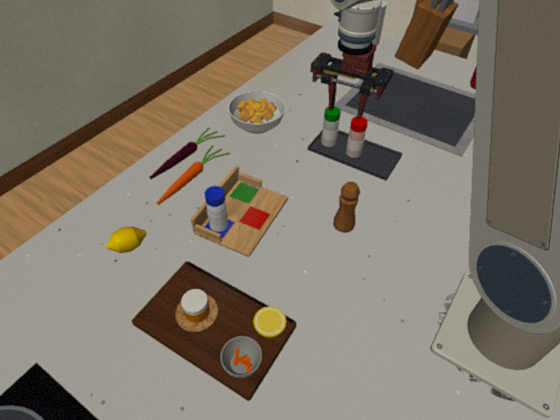

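Blue stands on its mat at (216,212) and honey on the coaster at (195,308). Now red, off the tray.

>>> jog_arm(
  steps=[
    {"turn":[0.001,-0.002,0.005],"dp":[-0.2,-0.82,0],"claw":0.75},
    {"turn":[0.001,-0.002,0.005],"dp":[-0.2,-0.82,0],"claw":0.75},
    {"turn":[0.001,-0.002,0.005],"dp":[-0.2,-0.82,0],"claw":0.75},
    {"turn":[0.001,-0.002,0.005],"dp":[-0.2,-0.82,-0.2],"claw":0.75},
    {"turn":[0.001,-0.002,0.005],"dp":[-0.2,-0.82,-0.45],"claw":0.75},
    {"turn":[0.001,-0.002,0.005],"dp":[-0.2,-0.82,-0.45],"claw":0.75},
    {"turn":[0.001,-0.002,0.005],"dp":[-0.2,-0.82,-0.45],"claw":0.75},
  ],
)

```text
t: 37.92
ee_pos: [496.6, -319.0, 134.6]
orientation: [-1.565, -0.111, 0.116]
ft_force: [0.7, -0.0, 0.1]
width: 65.6
```

Run:
```python
from h import *
tool()
```

```text
t 37.92 p [ 496.6 -319.   134.6] jaw yaw 8.26 tool y [-0.003  0.002 -1.   ] w 65.6 F [ 0.7 -0.   0.1] q [-0.59  0.49  1.76  0.    0.89 -0.74]
```

>>> jog_arm(
  steps=[
    {"turn":[0,0,0],"dp":[-0.01,-0.03,-0.1],"claw":0.75},
    {"turn":[0,0,0],"dp":[-0.01,-0.03,-0.35],"claw":0.75},
    {"turn":[0,0,0],"dp":[-0.01,-0.03,-0.6],"claw":0.75},
    {"turn":[0,0,0],"dp":[-0.01,-0.03,-0.69],"claw":0.75},
    {"turn":[0,0,0],"dp":[-0.01,-0.03,-0.69],"claw":0.75},
    {"turn":[0,0,0],"dp":[-0.01,-0.03,-0.69],"claw":0.4},
    {"turn":[0,0,0],"dp":[-0.01,-0.03,-0.69],"claw":0.3},
    {"turn":[0,0,0],"dp":[-0.01,-0.03,-0.69],"claw":0.3},
    {"turn":[0,0,0],"dp":[-0.01,-0.03,-0.69],"claw":0.2},
    {"turn":[0,0,0],"dp":[-0.01,-0.03,-0.69],"claw":0.2},
    {"turn":[0,0,0],"dp":[-0.01,-0.03,-0.69],"claw":0.2},
  ],
)

```text
t: 38.83
ee_pos: [496.5, -321.9, 80.4]
orientation: [-1.566, -0.112, 0.114]
ft_force: [0.6, 1.7, 7.0]
width: 43.4
```

Run:
```python
from h import *
tool()
```

```text
t 38.83 p [ 496.5 -321.9   80.4] jaw yaw 8.25 tool y [-0.002  0.001 -1.   ] w 43.4 F [0.6 1.7 7. ] q [-0.6   0.57  1.78  0.    0.79 -0.74]
```

>>> jog_arm(
  steps=[
    {"turn":[0,0,0],"dp":[0,0,0.2],"claw":0.2},
    {"turn":[0,0,0],"dp":[0,0,0.6],"claw":0.2},
    {"turn":[0,0,0],"dp":[0,0,1],"claw":0.2},
    {"turn":[0,0,0],"dp":[0,0,1],"claw":0.2},
    {"turn":[0,0,0],"dp":[0,0,1],"claw":0.2},
  ],
)

```text
t: 39.25
ee_pos: [497.3, -322.5, 162.0]
orientation: [-1.568, -0.114, 0.112]
ft_force: [-0.3, -0.2, -3.4]
width: 43.9
```

>>> jog_arm(
  steps=[
    {"turn":[0,0,0],"dp":[0.06,0.3,0.01],"claw":0.2},
    {"turn":[0,0,0],"dp":[0.13,0.6,0.02],"claw":0.2},
    {"turn":[0,0,0],"dp":[0.2,0.9,0.02],"claw":0.2},
    {"turn":[0,0,0],"dp":[0.2,0.9,0.02],"claw":0.2},
  ],
)

```text
t: 39.58
ee_pos: [512.2, -246.6, 161.5]
orientation: [-1.565, -0.113, 0.116]
ft_force: [-0.0, -0.6, -2.9]
width: 43.8
```

>>> jog_arm(
  steps=[
    {"turn":[0,0,0],"dp":[0.06,0.3,0.01],"claw":0.2},
    {"turn":[0,0,0],"dp":[0.13,0.6,0.02],"claw":0.2},
    {"turn":[0,0,0],"dp":[0.2,0.9,0.02],"claw":0.2},
    {"turn":[0,0,0],"dp":[0.2,0.9,0.02],"claw":0.2},
  ],
)

```text
t: 39.92
ee_pos: [527.5, -171.4, 161.4]
orientation: [-1.563, -0.112, 0.12]
ft_force: [0.7, -0.1, -3.1]
width: 43.5
```

>>> jog_arm(
  steps=[
    {"turn":[0,0,0],"dp":[0.06,0.3,0.01],"claw":0.2},
    {"turn":[0,0,0],"dp":[0.13,0.6,0.02],"claw":0.2},
    {"turn":[0,0,0],"dp":[0.2,0.9,0.02],"claw":0.2},
    {"turn":[0,0,0],"dp":[0.2,0.9,0.02],"claw":0.2},
  ],
)

```text
t: 40.25
ee_pos: [543.3, -96.9, 161.7]
orientation: [-1.561, -0.112, 0.124]
ft_force: [0.3, -0.4, -2.3]
width: 43.3
```

>>> jog_arm(
  steps=[
    {"turn":[0,0,0],"dp":[0.06,0.3,0.01],"claw":0.2},
    {"turn":[0,0,0],"dp":[0.13,0.6,0.02],"claw":0.2},
    {"turn":[0,0,0],"dp":[0.2,0.9,0.02],"claw":0.2},
    {"turn":[0,0,0],"dp":[0.2,0.9,0.02],"claw":0.2},
    {"turn":[0,0,0],"dp":[0.2,0.9,0.02],"claw":0.2},
  ],
)

```text
t: 40.67
ee_pos: [558.8, -25.0, 162.2]
orientation: [-1.561, -0.112, 0.126]
ft_force: [1.4, -1.3, -2.5]
width: 43.7
```

Run:
```python
from h import *
tool()
```

```text
t 40.67 p [558.8 -25.  162.2] jaw yaw 8.72 tool y [-0.009  0.005 -1.   ] w 43.7 F [ 1.4 -1.3 -2.5] q [-0.07  0.41  1.82  0.01  0.93 -0.22]
```

>>> jog_arm(
  steps=[
    {"turn":[-0.0015,-0.003,-0.003],"dp":[0.08,0.26,0],"claw":0.2},
    {"turn":[-0.0015,-0.003,-0.003],"dp":[0.16,0.52,0],"claw":0.2},
    {"turn":[-0.0015,-0.003,-0.003],"dp":[0.24,0.79,0],"claw":0.2},
    {"turn":[-0.0015,-0.003,-0.003],"dp":[0.24,0.79,0],"claw":0.2},
    {"turn":[-0.0015,-0.003,-0.003],"dp":[0.24,0.79,-0.2],"claw":0.2},
    {"turn":[-0.0015,-0.003,-0.003],"dp":[0.24,0.79,-0.5],"claw":0.2},
    {"turn":[-0.0015,-0.003,-0.003],"dp":[0.24,0.79,-0.5],"claw":0.2},
    {"turn":[-0.0015,-0.003,-0.003],"dp":[0.24,0.79,-0.5],"claw":0.2},
  ],
)

```text
t: 41.33
ee_pos: [576.4, 36.7, 120.9]
orientation: [-1.567, -0.108, 0.114]
ft_force: [0.6, 0.3, -2.3]
width: 43.5
```

Run:
```python
from h import *
tool()
```

```text
t 41.33 p [576.4  36.7 120.9] jaw yaw 8.12 tool y [-0.004  0.    -1.   ] w 43.5 F [ 0.6  0.3 -2.3] q [ 0.04  0.49  1.8   0.    0.85 -0.1 ]
```

>>> jog_arm(
  steps=[
    {"turn":[0,-0.001,0],"dp":[0,0,-0.15],"claw":0.2},
    {"turn":[0,-0.001,0],"dp":[0,0,-0.3],"claw":0.2},
    {"turn":[0,-0.001,0],"dp":[0,0,-0.38],"claw":0.2},
    {"turn":[0,-0.001,0],"dp":[0,0,-0.4],"claw":0.2},
    {"turn":[0,-0.001,0],"dp":[0,0,-0.415],"claw":0.2},
    {"turn":[0,-0.001,0],"dp":[0,0,-0.415],"claw":0.2},
    {"turn":[0,-0.001,0],"dp":[0,0,-0.415],"claw":0.2},
  ],
)

```text
t: 41.92
ee_pos: [576.3, 36.4, 88.4]
orientation: [-1.568, -0.11, 0.113]
ft_force: [-2.9, -2.1, 6.2]
width: 43.7
```

Run:
```python
from h import *
tool()
```

```text
t 41.92 p [576.3  36.4  88.4] jaw yaw 8.13 tool y [-0.001 -0.    -1.   ] w 43.7 F [-2.9 -2.1  6.2] q [ 0.04  0.54  1.82 -0.    0.79 -0.1 ]
```

>>> jog_arm(
  steps=[
    {"turn":[0,0,0],"dp":[0,0,0],"claw":0.2},
    {"turn":[0,0,0],"dp":[0,0,0],"claw":0.55},
    {"turn":[0,0,0],"dp":[0,0,0],"claw":0.75},
    {"turn":[0,0,0],"dp":[0,0,0],"claw":0.75},
    {"turn":[0,0,0],"dp":[0,0,0],"claw":0.75},
    {"turn":[0,0,0],"dp":[0,0,0],"claw":0.75},
  ],
)

```text
t: 42.42
ee_pos: [576.4, 36.4, 88.4]
orientation: [-1.568, -0.111, 0.112]
ft_force: [-0.5, 0.7, -0.3]
width: 65.5
```

>>> jog_arm(
  steps=[
    {"turn":[0,0,0],"dp":[0,0,0.2],"claw":0.75},
    {"turn":[0,0,0],"dp":[0,0,0.6],"claw":0.75},
    {"turn":[0,0,0],"dp":[0,0,1],"claw":0.75},
    {"turn":[0,0,0],"dp":[0,0,1],"claw":0.75},
    {"turn":[0,0,0],"dp":[0,0,1],"claw":0.75},
  ],
)

```text
t: 42.83
ee_pos: [577.8, 36.5, 170.4]
orientation: [-1.568, -0.114, 0.109]
ft_force: [-0.4, -0.1, -0.6]
width: 65.8
```

>>> jog_arm(
  steps=[
    {"turn":[0,0,0],"dp":[0,-0.9,0.02],"claw":0.75},
    {"turn":[0,0,0],"dp":[0,-0.9,0.02],"claw":0.75},
    {"turn":[0,0,0],"dp":[0,-0.9,0.02],"claw":0.75},
  ],
)

```text
t: 43.08
ee_pos: [577.3, -39.1, 171.0]
orientation: [-1.569, -0.111, 0.108]
ft_force: [0.4, 0.5, -0.5]
width: 65.9
```

>>> jog_arm(
  steps=[
    {"turn":[0,0,0],"dp":[0,-0.9,0.02],"claw":0.75},
    {"turn":[0,0,0],"dp":[0,-0.9,0.02],"claw":0.75},
    {"turn":[0,0,0],"dp":[0,-0.9,0.02],"claw":0.75},
  ],
)

```text
t: 43.33
ee_pos: [576.7, -115.2, 171.4]
orientation: [-1.57, -0.108, 0.107]
ft_force: [-0.7, 0.1, 0.2]
width: 66.1
```

>>> jog_arm(
  steps=[
    {"turn":[0,0,0],"dp":[0,-0.9,0.02],"claw":0.75},
    {"turn":[0,0,0],"dp":[0,-0.9,0.02],"claw":0.75},
    {"turn":[0,0,0],"dp":[0,-0.9,0.02],"claw":0.75},
  ],
)

```text
t: 43.58
ee_pos: [576.5, -191.0, 171.9]
orientation: [-1.571, -0.105, 0.105]
ft_force: [-0.7, -0.2, 0.7]
width: 66.0
```

>>> jog_arm(
  steps=[
    {"turn":[0,0,0],"dp":[0,-0.9,0.02],"claw":0.75},
    {"turn":[0,0,0],"dp":[0,-0.9,0.02],"claw":0.75},
    {"turn":[0,0,0],"dp":[0,-0.9,0.02],"claw":0.75},
    {"turn":[0,0,0],"dp":[0,-0.9,0.02],"claw":0.75},
  ],
)

```text
t: 43.92
ee_pos: [576.0, -263.2, 172.3]
orientation: [-1.57, -0.102, 0.104]
ft_force: [0.2, 0.5, 0.2]
width: 65.2
```

Run:
```python
from h import *
tool();d=cam('side');save(d,'s9.png')
```

```text
t 43.92 p [ 576.  -263.2  172.3] jaw yaw 7.49 tool y [-0.001 -0.002 -1.   ] w 65.2 F [0.2 0.5 0.2] q [-0.45  0.49  1.65 -0.    1.   -0.58]
```

View pics/s9.png

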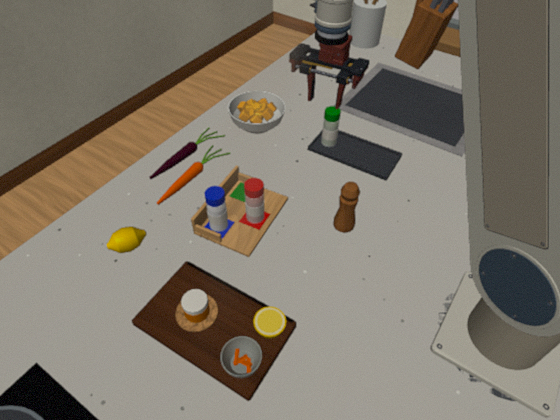

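Red stands on its mat (255,205), and blue and honey haven't moved. Green is still on the tray at (331,128). I fetch it now.

>>> jog_arm(
  steps=[
    {"turn":[0,0,0.002],"dp":[0,-0.72,0],"claw":0.75},
    {"turn":[0,0,0.002],"dp":[0,-0.72,0],"claw":0.75},
    {"turn":[0,0,0.002],"dp":[0,-0.72,0],"claw":0.75},
    {"turn":[0,0,0.002],"dp":[0,-0.72,-0.2],"claw":0.75},
    {"turn":[0,0,0.002],"dp":[0,-0.72,-0.45],"claw":0.75},
    {"turn":[0,0,0.002],"dp":[0,-0.72,-0.45],"claw":0.75},
    {"turn":[0,0,0.002],"dp":[0,-0.72,-0.45],"claw":0.75},
  ],
)

```text
t: 44.55
ee_pos: [575.2, -317.5, 135.2]
orientation: [-1.567, -0.106, 0.113]
ft_force: [-1.0, -0.1, 0.4]
width: 66.1
```

Run:
```python
from h import *
tool()
```

```text
t 44.55 p [ 575.2 -317.5  135.2] jaw yaw 7.99 tool y [-0.004  0.    -1.   ] w 66.1 F [-1.  -0.1  0.4] q [-0.52  0.57  1.61 -0.    0.97 -0.66]
```

>>> jog_arm(
  steps=[
    {"turn":[0,-0.001,0],"dp":[0.01,-0.04,-0.1],"claw":0.75},
    {"turn":[0,-0.001,0],"dp":[0.01,-0.04,-0.35],"claw":0.75},
    {"turn":[0,-0.001,0],"dp":[0.01,-0.04,-0.6],"claw":0.75},
    {"turn":[0,-0.001,0],"dp":[0.01,-0.04,-0.69],"claw":0.75},
    {"turn":[0,-0.001,0],"dp":[0.01,-0.04,-0.69],"claw":0.75},
    {"turn":[0,-0.001,0],"dp":[0.01,-0.04,-0.69],"claw":0.4},
    {"turn":[0,-0.001,0],"dp":[0.01,-0.04,-0.69],"claw":0.3},
    {"turn":[0,-0.001,0],"dp":[0.01,-0.04,-0.69],"claw":0.3},
    {"turn":[0,-0.001,0],"dp":[0.01,-0.04,-0.69],"claw":0.2},
    {"turn":[0,-0.001,0],"dp":[0.01,-0.04,-0.69],"claw":0.2},
    {"turn":[0,-0.001,0],"dp":[0.01,-0.04,-0.69],"claw":0.2},
  ],
)

```text
t: 45.47
ee_pos: [576.7, -321.1, 81.2]
orientation: [-1.569, -0.11, 0.109]
ft_force: [-0.4, -0.5, 6.2]
width: 43.6
```

Run:
```python
from h import *
tool()
```

```text
t 45.47 p [ 576.7 -321.1   81.2] jaw yaw 7.98 tool y [ 0.    -0.001 -1.   ] w 43.6 F [-0.4 -0.5  6.2] q [-0.53  0.65  1.63 -0.    0.87 -0.67]
```

>>> jog_arm(
  steps=[
    {"turn":[0,0,0],"dp":[0,0,0.2],"claw":0.2},
    {"turn":[0,0,0],"dp":[0,0,0.6],"claw":0.2},
    {"turn":[0,0,0],"dp":[0,0,1],"claw":0.2},
    {"turn":[0,0,0],"dp":[0,0,1],"claw":0.2},
    {"turn":[0,0,0],"dp":[0,0,1],"claw":0.2},
  ],
)

```text
t: 45.88
ee_pos: [577.6, -321.7, 163.1]
orientation: [-1.571, -0.112, 0.107]
ft_force: [0.4, -0.3, -2.1]
width: 43.5
```

>>> jog_arm(
  steps=[
    {"turn":[0,0,0],"dp":[0.07,0.3,0.01],"claw":0.2},
    {"turn":[0,0,0],"dp":[0.14,0.6,0.02],"claw":0.2},
    {"turn":[0,0,0],"dp":[0.22,0.9,0.02],"claw":0.2},
    {"turn":[0,0,0],"dp":[0.22,0.9,0.02],"claw":0.2},
  ],
)

```text
t: 46.22
ee_pos: [594.6, -245.6, 162.6]
orientation: [-1.568, -0.111, 0.111]
ft_force: [-0.5, 0.1, -1.5]
width: 43.6
```

>>> jog_arm(
  steps=[
    {"turn":[0,0,0],"dp":[0.07,0.3,0.01],"claw":0.2},
    {"turn":[0,0,0],"dp":[0.14,0.6,0.02],"claw":0.2},
    {"turn":[0,0,0],"dp":[0.22,0.9,0.02],"claw":0.2},
    {"turn":[0,0,0],"dp":[0.22,0.9,0.02],"claw":0.2},
  ],
)

```text
t: 46.55
ee_pos: [611.8, -170.0, 162.3]
orientation: [-1.565, -0.111, 0.115]
ft_force: [0.4, -0.5, -1.5]
width: 43.5
```

>>> jog_arm(
  steps=[
    {"turn":[0,0,0],"dp":[0.07,0.3,0.01],"claw":0.2},
    {"turn":[0,0,0],"dp":[0.14,0.6,0.02],"claw":0.2},
    {"turn":[0,0,0],"dp":[0.22,0.9,0.02],"claw":0.2},
    {"turn":[0,0,0],"dp":[0.22,0.9,0.02],"claw":0.2},
    {"turn":[0,0,0],"dp":[0.22,0.9,0.02],"claw":0.2},
  ],
)

```text
t: 46.97
ee_pos: [628.7, -97.7, 162.6]
orientation: [-1.565, -0.111, 0.118]
ft_force: [0.6, -0.1, -1.8]
width: 43.8
```

Run:
```python
from h import *
tool()
```

```text
t 46.97 p [628.7 -97.7 162.6] jaw yaw 8.37 tool y [-0.005  0.002 -1.   ] w 43.8 F [ 0.6 -0.1 -1.8] q [-0.17  0.51  1.64  0.    0.99 -0.32]
```

>>> jog_arm(
  steps=[
    {"turn":[-0.0005,-0.0015,-0.002],"dp":[0.09,0.33,0],"claw":0.2},
    {"turn":[-0.0005,-0.0015,-0.002],"dp":[0.18,0.67,0],"claw":0.2},
    {"turn":[-0.0005,-0.0015,-0.002],"dp":[0.26,1,0],"claw":0.2},
    {"turn":[-0.0005,-0.0015,-0.002],"dp":[0.26,1,0],"claw":0.2},
    {"turn":[-0.0005,-0.0015,-0.002],"dp":[0.26,1,-0.2],"claw":0.2},
    {"turn":[-0.0005,-0.0015,-0.002],"dp":[0.26,1,-0.5],"claw":0.2},
    {"turn":[-0.0005,-0.0015,-0.002],"dp":[0.26,1,-0.5],"claw":0.2},
    {"turn":[-0.0005,-0.0015,-0.002],"dp":[0.26,1,-0.5],"claw":0.2},
  ],
)

```text
t: 47.63
ee_pos: [647.9, -19.1, 121.0]
orientation: [-1.567, -0.106, 0.112]
ft_force: [0.8, -0.6, -2.3]
width: 43.4
```

Run:
```python
from h import *
tool()
```

```text
t 47.63 p [647.9 -19.1 121. ] jaw yaw 7.95 tool y [-0.004  0.001 -1.   ] w 43.4 F [ 0.8 -0.6 -2.3] q [-0.05  0.58  1.64  0.    0.93 -0.19]
```

>>> jog_arm(
  steps=[
    {"turn":[0,-0.001,0],"dp":[0.005,0.04,-0.1],"claw":0.2},
    {"turn":[0,-0.001,0],"dp":[0.005,0.04,-0.25],"claw":0.2},
    {"turn":[0,-0.001,0],"dp":[0.005,0.04,-0.35],"claw":0.2},
    {"turn":[0,-0.001,0],"dp":[0.005,0.04,-0.39],"claw":0.2},
    {"turn":[0,-0.001,0],"dp":[0.005,0.04,-0.4],"claw":0.2},
    {"turn":[0,-0.001,0],"dp":[0.005,0.04,-0.405],"claw":0.2},
    {"turn":[0,-0.001,0],"dp":[0.005,0.04,-0.405],"claw":0.2},
  ],
)

```text
t: 48.22
ee_pos: [648.0, -16.0, 89.0]
orientation: [-1.567, -0.108, 0.111]
ft_force: [-2.4, -0.4, 3.7]
width: 43.5
```

Run:
```python
from h import *
tool()
```

```text
t 48.22 p [648. -16.  89.] jaw yaw 7.96 tool y [-0.002  0.    -1.   ] w 43.5 F [-2.4 -0.4  3.7] q [-0.04  0.62  1.65  0.    0.87 -0.18]
```

Contact. I release, lift and move clear to inspect.

>>> jog_arm(
  steps=[
    {"turn":[0,0,0],"dp":[0,0,0],"claw":0.2},
    {"turn":[0,0,0],"dp":[0,0,0],"claw":0.55},
    {"turn":[0,0,0],"dp":[0,0,0],"claw":0.75},
    {"turn":[0,0,0],"dp":[0,0,0],"claw":0.75},
    {"turn":[0,0,0],"dp":[0,0,0],"claw":0.75},
    {"turn":[0,0,0],"dp":[0,0,0],"claw":0.75},
  ],
)

```text
t: 48.72
ee_pos: [648.1, -16.0, 89.0]
orientation: [-1.567, -0.108, 0.11]
ft_force: [0.5, -0.1, 0.4]
width: 65.7
```

>>> jog_arm(
  steps=[
    {"turn":[0,0,0],"dp":[0,0,0.2],"claw":0.75},
    {"turn":[0,0,0],"dp":[0,0,0.6],"claw":0.75},
    {"turn":[0,0,0],"dp":[0,0,1],"claw":0.75},
    {"turn":[0,0,0],"dp":[0,0,1],"claw":0.75},
    {"turn":[0,0,0],"dp":[0,0,1],"claw":0.75},
  ],
)

```text
t: 49.13
ee_pos: [649.6, -16.0, 171.2]
orientation: [-1.568, -0.111, 0.107]
ft_force: [-0.9, -0.5, -0.8]
width: 65.8
```

>>> jog_arm(
  steps=[
    {"turn":[0,0,0],"dp":[0,-0.95,0.1],"claw":0.75},
    {"turn":[0,0,0],"dp":[0,-0.95,0.1],"claw":0.75},
    {"turn":[0,0,0],"dp":[0,-0.95,0.1],"claw":0.75},
  ],
)

```text
t: 49.38
ee_pos: [649.4, -96.7, 178.8]
orientation: [-1.57, -0.109, 0.105]
ft_force: [0.1, 0.2, 0.5]
width: 65.7
```

>>> jog_arm(
  steps=[
    {"turn":[0,0,0],"dp":[0,-0.95,0.1],"claw":0.75},
    {"turn":[0,0,0],"dp":[0,-0.95,0.1],"claw":0.75},
    {"turn":[0,0,0],"dp":[0,-0.95,0.1],"claw":0.75},
  ],
)

```text
t: 49.63
ee_pos: [649.0, -178.1, 186.1]
orientation: [-1.572, -0.106, 0.102]
ft_force: [-0.4, 0.7, 0.7]
width: 65.7
```

>>> jog_arm(
  steps=[
    {"turn":[0,0,0],"dp":[0,-0.95,0.1],"claw":0.75},
    {"turn":[0,0,0],"dp":[0,-0.95,0.1],"claw":0.75},
    {"turn":[0,0,0],"dp":[0,-0.95,0.1],"claw":0.75},
  ],
)

```text
t: 49.88
ee_pos: [648.6, -259.5, 193.4]
orientation: [-1.574, -0.103, 0.099]
ft_force: [-0.2, 0.5, -0.7]
width: 65.6
```

>>> jog_arm(
  steps=[
    {"turn":[0,0,0],"dp":[0,-0.95,0.1],"claw":0.75},
    {"turn":[0,0,0],"dp":[0,-0.95,0.1],"claw":0.75},
    {"turn":[0,0,0],"dp":[0,-0.95,0.1],"claw":0.75},
    {"turn":[0,0,0],"dp":[0,-0.95,0.1],"claw":0.75},
    {"turn":[0,0,0],"dp":[0,-0.95,0.1],"claw":0.75},
  ],
)

```text
t: 50.3
ee_pos: [648.1, -334.3, 199.8]
orientation: [-1.572, -0.101, 0.1]
ft_force: [0.5, -0.3, -0.3]
width: 65.8
```

Run:
```python
from h import *
np.set_printoptions(precision=1,suppress=True)
tool()
for n in('top','side'):
    d=cam(n);W=cloud(d);save(d,n+'10.png')
    for c,m in masks(d).items():
        mm=m&(W[...,2]>116)&(W[...,2]<132)&(W[...,0]>450)&(W[...,0]<720)&(abs(W[...,1]-40)<140)
        v,u=np.nonzero(mm)
        if len(u): print(n,c,len(u),onz(d,u.mean(),v.mean(),123),W[mm].mean(0))
    hsv=cv2.cvtColor(d['img'],cv2.COLOR_RGB2HSV)
    mm=(W[...,2]>62)&(W[...,2]<80)&(hsv[...,1]<90)&(hsv[...,2]>110)&(abs(W[...,0]-517)<50)&(abs(W[...,1]-307)<50)
    v,u=np.nonzero(mm);print('honey',len(u),onz(d,u.mean(),v.mean(),69))
    mm=(W[...,2]>120)&(W[...,2]<142)&(abs(W[...,0]-393)<45)&(abs(W[...,1]+76)<45)
    v,u=np.nonzero(mm);print('mill',len(u),onz(d,u.mean(),v.mean(),135) if len(u) else '')
```

```text
t 50.30 p [ 648.1 -334.3  199.8] jaw yaw 7.32 tool y [ 0. -0. -1.] w 65.8 F [ 0.5 -0.3 -0.3] q [-0.5  0.6  1.4 -0.   1.1 -0.6]
top red 362 [575.8  34.  123. ] [575.6  34.  123.8]
top green 336 [646.1 -17.7 123. ] [645.8 -17.7 123.9]
top blue 329 [629.4 103.6 123. ] [629.1 103.4 124. ]
honey 463 [516.9 307.4  69. ]
mill 0 
side red 175 [576.   36.6 123. ] [575.6  37.1 123.7]
side green 137 [648.  -14.7 123. ] [647.4 -14.1 123.8]
side blue 234 [628.5 107.6 123. ] [628.4 107.7 123.2]
honey 493 [516.2 308.5  69. ]
mill 212 [389.5 -66.3 135. ]
```

View pics/side10.png

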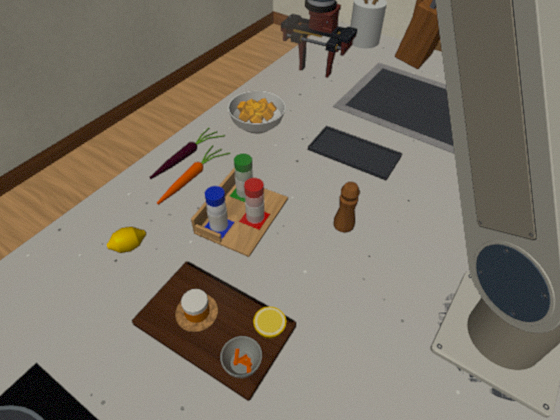

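View pics/top10.png

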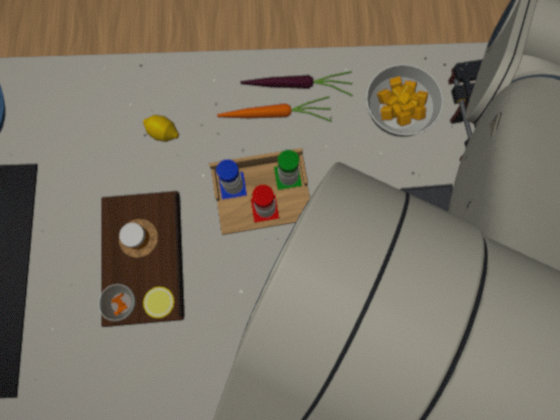

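```bash
python3 -c "
from workcell import ctrl
print(ctrl.close_job())"
```

```text
the job is handed in; nothing more can be done
None
```

The task is done and handed in at about 50 s of the 141 s allowed. I moved green, red and blue onto the tray, set the honey jar on the coaster, then put blue, red and green back on their own mats.

- **Spice jars:** the final pictures show all three upright, with lid centres about 1 to 4 mm from their mat centres. The two cameras differ by up to about 4 mm.
- **Honey jar:** it stands on the coaster, within about 2 mm of its centre.
- **Pepper mill:** it is standing at the same place in the side picture. In the last top picture the arm hid it, so its position was not re-measured from there.
- **Gripper:** it was open and clear of everything at hand-in. `close_job` reports no verdict, so I have no confirmation that the run passed.

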